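# Put the yellow jar away in the blocked reagent drawer

### The arm

A 6-joint arm with a two-finger parallel gripper is mounted at the origin on a cart in front of the work surface, level with it; the furniture and walls round the work are solid. World frame = base frame: x ahead of the robot, y to its left, z up, the work surface at z = 0. Lengths are in m, angles in rad, forces in N, time in s.
With the tool pointing down it reaches from about 0.425 to 0.95 m from the base axis. Payload 3.5 kg.
Tool frame: the origin (TCP) lies on the centre line of the jaws, within the pads' length; the fingertips stand tip_extent ahead of it and the grasp point (between the pads) lies 2 mm behind it (tip_extent is the distance from the TCP to the fingertips, in m); z points along the fingers, y is the direction in which the jaws open and shut (so a half turn about z gives the same grasp; the last joint's range is limited). The gripper opens to 85 mm and grips with 20 to 120 N. Pads are 22 mm wide; open, the fingers measure 114 mm over their backs; the gripper's body (76 mm by 85 mm) begins 54 mm behind the grasp point. The pads swing forward as they close: fully open they stand 13 mm farther back than shut.
Start: joints at [-1.4, 0.286, 1.577, -0, 1.279, -0.15], TCP at [0.213, -0.641, 0.248] pointing down, gripper open.
Joint ranges: [-2.77, 2.77], [-0.9, 2.22], [0.21, 2.48], [-1.53, 4.67], [0.24, 2.81], [-2.84, 2.84]. Speed limits (rad/s): [2.79, 2.79, 3.14, 3.14, 3.14, 3.14].

### API

Orientations are given as a unit quaternion [x, y, z, w].
In Python, from plant import * gives the robot as it stands.
- The arm moves only by the shell command python3 -m crank 'ROWS' [FORCE]. ROWS is JSON, a list of rows, each a list of 7 numbers: the gripper's target within -1 to 1 (shut at 1, half-way at 0, fully open at -1), then the shift along the tool's x, y, z in cm, then the turn, a rotation vector about the tool's x, y, z in degrees. In form: [[fingers, tx, ty, tz, wx, wy, wz], ...]. A call has 1 to 5 rows; each row shifts and turns the commanded pose from where the row before left it, along the tool's axes as they then stand; what a row does not reach is not made up. A row lasts 1/10 s, in which the tool goes at most 50 mm and 8.59 degrees, less where a joint would pass 70% of its speed; a pose out of reach is approached as far as the arm can. A call is refused whole if a number of a shift passes 5 or a number of a turn 8.59, either way. A call with a gripper value outside its range is refused whole. The fingers move at their own pace and stop on an object; FORCE is the grip in N (left out, the last holds). Time passes only in rows, so rows that do not move let the fingers close. It gives the time, the measured TCP pose, the force and the opening at its end, in the units of the state.
- get_state(): the state, without advancing time (a new reading comes with each control period).
- read_camera(name): name is "scene" or "side" or "wrist"; returns a dict with "color" (384x512x3 uint8, red, green, blue), "vfov" (degrees; the focal length in pixels is half the picture's height over the tangent of half this angle, whatever the lens; pixels are square), "cx", "cy" (the principal point, pixels), "cam_to_world" (4x4, takes a point from camera to world coordinates). Camera axes: x right, y up, looking along -z (the intrinsics and any distortion apply to the point x, -y, -z); pixel columns grow to the right and rows downward; lengths in m; the calibration is good to about 2 mm. A picture is of the moment at which its call begins. There is no depth.
- sign_off(): hands the job in, once; it reports no verdict.
Trained networks look in the newest picture that a camera, given by its name, has taken for a name from the list of things; names that differ only in an ending like _2 or _b are one class to them, and where a whole thing is asked for, a point or a joint stands for the part that bears it (a point fixed in the world has none). Each returns a list of dicts, best first, with "p" (0 to 1); they miss things now and then, are a little off and sometimes report something else, mostly with a low value. They report only what shows in the picture. A call takes as long as a camera call. They do not tell look-alikes from the thing itself.
- trace(thing, camera): "pixels" (384x512 bool, what is visible of it) and "location" ([column, row] in pixels, amid what is visible of it).
- place_of(thing, camera): "location" ([column, row] in pixels: a listed point, or the origin of a listed thing).
The state is a dict: "time": time; "qpos": joint angles; "dq": joint speeds; "joint_efforts": joint torques, N m; "eef_pos": TCP position; "tcp_rot": TCP orientation; "contact_force": force on the tool from outside, world axes, zero at the start; "wrist_torque": the same for the moment, N m; "opening": opening from 0.0 (shut) to 1.0 (fully open).
Only numpy, scipy, OpenCV 4.12 (cv2) and the standard library are available. Lean on these libraries where they do the work, as an engineer would, in place of code of your own. Each camera call takes 0.05 s, during which the arm holds its last target.

### The job

The yellow jar belongs in the empty jar compartment at the front of the little bench cabinet's drawer, but a grey-capped vial has been left standing in the drawer's way. First stand the vial upright on the worktop, clear of where the drawer will travel; then pull the drawer open, set the jar upright in its compartment without dropping it, and push the drawer fully shut. Leave the other things on the bench and in the drawer in their places and do not knock anything over.

Things in the scene. Friction and masses are not known exactly. Their poses are not given: they have to be found in the camera images.
- cabinet: white bench-top reagent cabinet, 182 wide (y) x 150 deep (x) x 98 high, fixed, with one grey-fronted drawer facing its -x side. Origin: centre of its underside on the worktop; x points from the drawer front to the back of the cabinet, y along the front, z up. The shell runs x = -75..75, y = -91..91; the roof's flat upper face is at z = 93 with a 5 mm rim at both sides and the back.
- drawer (a joint): the cabinet's drawer: 0 m = fully shut, grows to 0.115 m = fully open as it slides along the cabinet's -x. Light friction, stays where it is left. The front panel is 178 wide, 10 thick, z = 9..85; shut, its outer face is at cabinet x = -85.
- drawer_handle (a point): middle of the drawer's steel bar handle: bar 10 in diameter, 104 long along the cabinet's y, its axis 40 in front of the drawer front (35 clear behind it) and 60 above the worktop. Moves with the drawer.
- jar_cell (a point): centre of the floor of the empty jar compartment, 11 above the worktop, right behind the drawer front in the middle of the drawer; moves with the drawer. The compartment is 62 x 62 inside; dividers left, right and behind are 3 thick and rise 32 above its floor; in front is the drawer front, rising 74 above the floor. Axes as the cabinet. With the drawer shut there is 77 of height above the floor.
- yellow_jar: glass jar with pale yellow contents and a blue lid (fixed on), 54 in diameter, 66 high (lid from 54 up), 0.2 kg. Origin: centre of its underside, z up.
- grey_cap_vial: white glass vial with a green band and a grey cap, 44 in diameter, 98 high (body straight to about 60, then a shoulder), 0.15 kg; too tall for the drawer. Origin: centre of its underside, z up. It starts in front of the drawer.
- amber_bottle: small amber bottle with a tan cap, 34 in diameter, 68 high, loose in its own compartment at the back right of the drawer (as seen from the robot). Origin: centre of its underside.
- swab_cup: clear cup with swabs, 47 in diameter, 54 high, loose in the compartment behind the jar compartment. Origin: centre of its underside.
- violet_bottle: violet bottle with violet cap, 39 in diameter, 75 high, a bystander. Origin: centre of its underside.
- kidney_dish: steel kidney dish, 109 (x) x 215 (y) x 38 high, with forceps in it, a bystander that stands firm. Origin: centre of its underside.
- red_carton: red and white upright carton 36 x 38 x 82 high, a bystander. Origin: centre of its underside.
- purple_carton: purple and red upright carton 36 (x) x 67 (y) x 88 high, a bystander. Origin: centre of its underside.
- blue_jar: low jar with a blue lid, 72 in diameter, 60 high, a bystander. Origin: centre of its underside.
- blue_print_carton: flat white and blue carton 54 (x) x 89 (y) x 22 high, lying loose on the rear of the cabinet's roof, a bystander. Origin: centre of its underside.
Things that resemble listed ones, but are neither listed nor needed, are in the scene too. What is shaped like the yellow_jar but brown or turquoise is not meant.

How it is judged:
By the outcome, as a careful person would: the job done as asked, in the order asked, and still so for the second after the job is handed in, with the robot touching nothing.
It also fails if it takes over 72 s, if anything falls off the work surface, if the arm or the gripper's body presses on something with over 40 N, if the wrist force passes 120 N, or if a joint passes its speed limit or range.

## Working session

There is one attempt and no reset: what is moved stays moved. The work goes in short steps, Python scripts to look and compute and a shell command to move; the robot and the scene stay as the last step left them, time stands still between calls to the robot, and variables do not carry over. Pictures are saved under pics/ and viewed, and the job is handed in when it is done.

```bash
ls; mkdir -p pics
cat > h.py <<'E'
from plant import *
import numpy as np, cv2
def snap(n,f):
    d=read_camera(n); cv2.imwrite(f,cv2.cvtColor(d['color'],cv2.COLOR_RGB2BGR)); return d
def ray(d,px):
    h=384; f=h/2/np.tan(np.radians(d['vfov'])/2)
    v=np.array([(px[0]-d['cx'])/f,-(px[1]-d['cy'])/f,-1.0]); T=np.array(d['cam_to_world'])
    v=T[:3,:3]@v; return T[:3,3],v/np.linalg.norm(v)
def atz(d,px,z):
    o,v=ray(d,px); return o+v*(z-o[2])/v[2]
def proj(d,p):
    T=np.array(d['cam_to_world']); q=T[:3,:3].T@(np.array(p)-T[:3,3]); f=192/np.tan(np.radians(d['vfov'])/2)
    return d['cx']+f*q[0]/-q[2], d['cy']-f*q[1]/-q[2]
E
python3 - <<'E'
from h import *
s=get_state(); print(s)
for n in ['scene','side','wrist']:
    d=snap(n,f'pics/{n}0.png'); print(n,{k:v for k,v in d.items() if k!='color'})
E
```

```text
pics
{'time': 0.0, 'qpos': array([-1.39998678e+00,  2.87177607e-01,  1.57816233e+00,  1.22930285e-05,
        1.27861618e+00, -1.50042307e-01]), 'dq': array([ 4.54957717e-04, -2.12905457e-03, -6.71471902e-04, -8.00904401e-06,
       -1.43711556e-03,  8.96502167e-04]), 'joint_efforts': array([ 1.09712008e-03, -4.05976617e+01, -2.92625231e+01, -8.77798766e-05,
        5.73535784e-03,  1.31559131e-05]), 'eef_pos': array([ 0.21277612, -0.63993908,  0.24694712]), 'tcp_rot': array([ 9.87158931e-01,  1.59736812e-01, -6.38684913e-06, -1.18173081e-03]), 'contact_force': array([ 0.06223913, -0.35542799,  0.31149678]), 'wrist_torque': array([-0.00620508, -0.0239053 ,  0.04236473]), 'opening': 0.9985088877373156}
scene {'vfov': 54.11885837192768, 'cx': 258.64898375384666, 'cy': 189.89245737407325, 'cam_to_world': array([[-0.74403807,  0.44715144, -0.49645033, -0.01834019],
       [-0.66786393, -0.47649444,  0.57176116,  0.57234876],
       [ 0.019108  ,  0.75697334,  0.65316632,  0.80485519],
       [ 0.        ,  0.        ,  0.        ,  1.        ]])}
side {'vfov': 43.03773090620551, 'cx': 258.1734632216194, 'cy': 192.45597481161352, 'cam_to_world': array([[ 0.99314904, -0.08612421,  0.07897852,  0.62986797],
       [ 0.11599124,  0.64455954, -0.75570432, -1.15721896],
       [ 0.01417807,  0.75968784,  0.65013335,  1.02153469],
       [ 0.        ,  0.        ,  0.        ,  1.        ]])}
wrist {'vfov': 59.15932133427586, 'cx': 251.75113639250182, 'cy': 184.66526317718683, 'cam_to_world': array([[ 0.31534919,  0.90868361,  0.27358543,  0.2820034 ],
       [-0.9489739 ,  0.30252232,  0.08904376, -0.61795818],
       [-0.00185309, -0.28770531,  0.95771719,  0.37189337],
       [ 0.        ,  0.        ,  0.        ,  1.        ]])}
```

View pics/scene0.png

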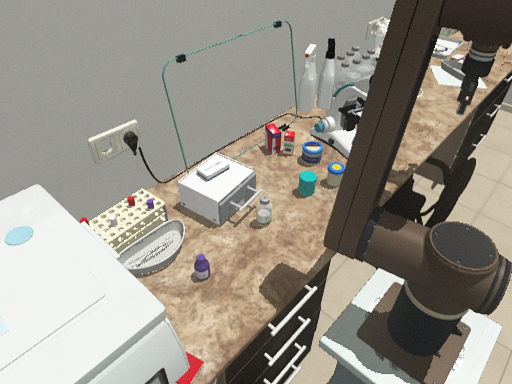

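View pics/side0.png

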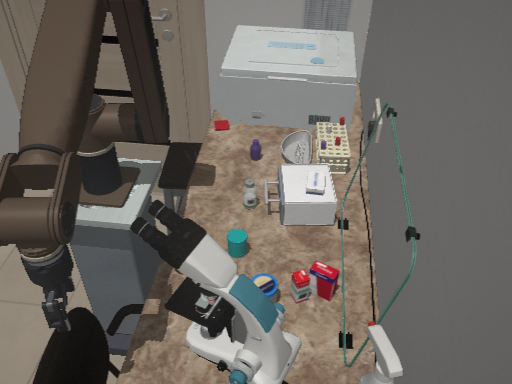

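View pics/wrist0.png

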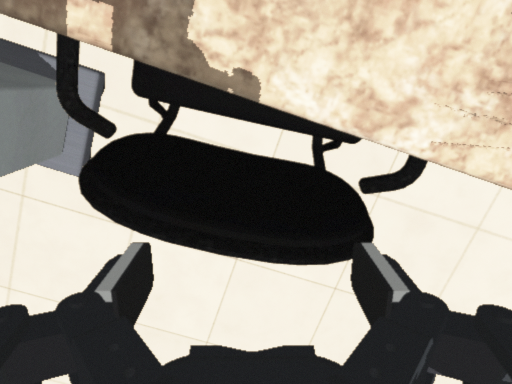

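Run:
```python
from h import *
things=['cabinet','drawer_handle','jar_cell','yellow_jar','grey_cap_vial','violet_bottle','kidney_dish','red_carton','purple_carton','blue_jar','blue_print_carton']
zs={'drawer_handle':.06,'jar_cell':.011,'blue_print_carton':.093}
for n in ['scene','side']:
    d=read_camera(n)
    im=cv2.cvtColor(d['color'],cv2.COLOR_RGB2BGR); cv2.imwrite(f'pics/{n}_big.png',cv2.resize(im[90:330,80:400] if n=='scene' else im[90:330,160:400],None,fx=2.4,fy=2.4,interpolation=cv2.INTER_CUBIC))
    for t in things:
        r=place_of(t,n)
        for a in r[:3]:
            print(n,t,round(a['p'],2),np.round(a['location'],1),np.round(atz(d,a['location'],zs.get(t,0)),3)[:2])
```

```text
scene cabinet 0.95 [216.7 197.4] [ 0.667 -0.013]
scene cabinet 0.51 [310.3 159.9] [ 0.568 -0.384]
scene drawer_handle 0.58 [248.8 199.8] [ 0.539 -0.027]
scene jar_cell 0.63 [227.3 203.9] [ 0.611 -0.007]
scene yellow_jar 0.93 [331.  182.5] [ 0.441 -0.328]
scene yellow_jar 0.78 [307.3 191.4] [ 0.472 -0.236]
scene grey_cap_vial 0.57 [263.8 222.3] [ 0.483 -0.033]
scene violet_bottle 0.77 [204.7 273.6] [0.473 0.211]
scene kidney_dish 0.67 [160.2 254.5] [0.609 0.251]
scene red_carton 0.59 [289.7 151.9] [ 0.654 -0.373]
scene purple_carton 0.76 [269.7 145.9] [ 0.734 -0.351]
scene blue_jar 0.74 [312.7 159.1] [ 0.564 -0.395]
scene blue_jar 0.46 [229.7 204.9] [ 0.611 -0.017]
side cabinet 0.59 [305.2 205.8] [ 0.659 -0.014]
side cabinet 0.19 [255.1 157.3] [0.473 0.218]
side drawer_handle 0.84 [262.9 190.6] [ 0.526 -0.029]
side jar_cell 0.69 [290.6 206.7] [ 0.614 -0.037]
side yellow_jar 0.83 [234.8 249.6] [ 0.469 -0.226]
side yellow_jar 0.31 [255.6 155.1] [0.473 0.231]
side grey_cap_vial 0.85 [247.2 205.3] [ 0.479 -0.036]
side violet_bottle 0.71 [255.6 157.1] [0.475 0.219]
side red_carton 0.9 [298.5 297.1] [ 0.657 -0.369]
side purple_carton 0.78 [323.3 290.8] [ 0.721 -0.34 ]
side blue_jar 0.61 [262.9 296.6] [ 0.566 -0.379]
side blue_print_carton 0.87 [316.7 187.1] [ 0.687 -0.03 ]
```

View pics/scene_big.png

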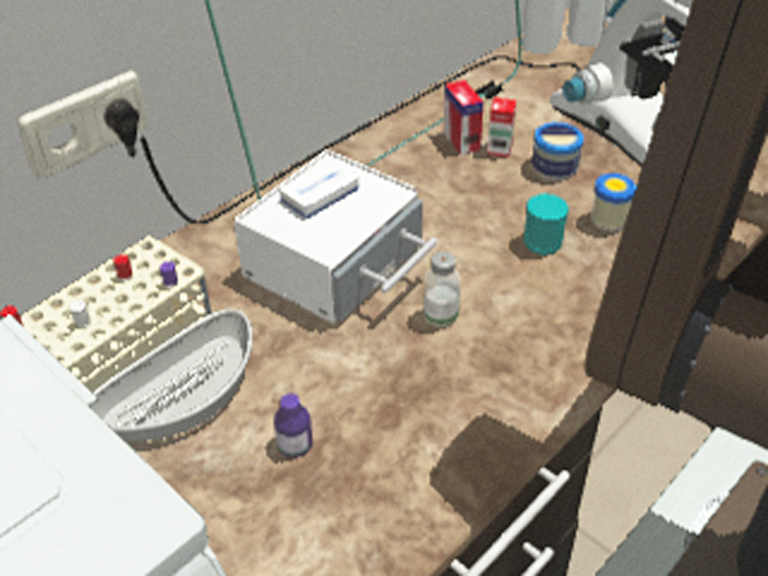

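View pics/side_big.png

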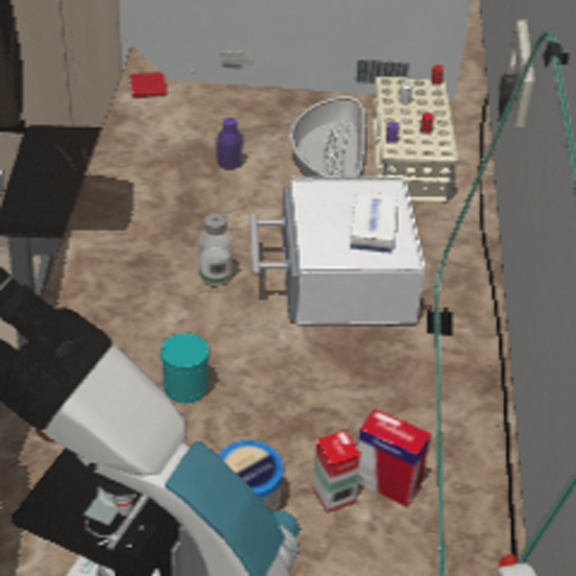

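```bash
cat >> h.py <<'E'
from scipy.spatial.transform import Rotation as R
from scipy.optimize import minimize
def boxpts(cx,cy,yaw,lo,hi):
    P=np.array([[a,b,c] for a in (lo[0],hi[0]) for b in (lo[1],hi[1]) for c in (lo[2],hi[2])],float)
    return P@R.from_euler('z',yaw).as_matrix().T+[cx,cy,0]
def hullmask(d,P):
    m=np.zeros((384,512),np.uint8); p=np.array([proj(d,q) for q in P]); cv2.fillConvexPoly(m,np.round(cv2.convexHull((p*16).astype(np.int32))).astype(np.int32),1,shift=4); return m>0
def delta(target,yaw=None,s=None):
    """tool-frame shift (cm) to world target; yaw (deg) = world heading of tool x, returns wz deg needed"""
    s=s or get_state(); q=R.from_quat(s['tcp_rot']); v=q.inv().apply(np.array(target)-s['eef_pos'])*100
    x=q.as_matrix()[:,0]; cur=np.degrees(np.arctan2(x[1],x[0]))
    return np.round(v,2),round(cur,2),np.round(s['eef_pos'],4)
E
python3 - <<'E'
from h import *
D={};M={}
for n in ['scene','side']:
    D[n]=read_camera(n)
    for t in ['cabinet','drawer']:
        r=trace(t,n)
        for a in r[:2]: print(n,t,a['p'],a['pixels'].sum(),a['location'])
        if t=='cabinet': M[n]=r[0]['pixels']
    v=D[n]['color'].copy(); v[M[n]]=v[M[n]]//2+np.array([120,0,0],np.uint8); cv2.imwrite(f'pics/m_{n}.png',v[...,::-1])
def cost(p):
    c=0
    for n in D:
        m=hullmask(D[n],boxpts(*p,(-.085,-.091,.005),(.075,.091,.098)))
        c+=1-(m&M[n]).sum()/(m|M[n]).sum()
    return c
best=min((minimize(cost,[.665,-.013,y],method='Nelder-Mead',options=dict(initial_simplex=[[.665,-.013,y],[.68,-.013,y],[.665,.0,y],[.665,-.013,y+.1]])) for y in (-.1,0,.1,.2)),key=lambda r:r.fun)
print(best.x,best.fun)
for n in D:
    v=D[n]['color'].copy()
    for lo,hi,col in (((-.075,-.091,0),(.075,.091,.093),(0,255,0)),((-.13,-.052,.06),(-.12,.052,.06),(255,0,0))):
        p=np.array([proj(D[n],q) for q in boxpts(*best.x,lo,hi)])
        for i in range(8):
            for k in (1,2,4):
                if not i&k: cv2.line(v,tuple(np.int32(p[i]*16)),tuple(np.int32(p[i|k]*16)),col,1,shift=4)
    cv2.imwrite(f'pics/fit_{n}.png',cv2.resize(v[130:280,160:360],None,fx=4,fy=4)[...,::-1])
# microscope eyepieces
for z in (.2,.3,.4): print(z,atz(D['side'],(160,212),z),atz(D['side'],(240,270),z), atz(D['scene'],(365,95),z))
E
```

```text
scene cabinet 0.83 3315 [220.3, 192.4]
scene drawer 0.7 997 [239.0, 194.2]
side cabinet 0.78 2964 [302.1, 198.1]
side drawer 0.96 433 [278.4, 195.3]
[ 0.65760509 -0.01142211  0.1349404 ] 0.3883797245469158
0.2 [ 0.29842149 -0.30807781  0.2       ] [ 0.52092205 -0.46653711  0.2       ] [ 0.50990991 -0.59463675  0.2       ]
0.3 [ 0.33876628 -0.41143817  0.3       ] [ 0.53418332 -0.55060926  0.3       ] [ 0.42257494 -0.4017004   0.3       ]
0.4 [ 0.37911108 -0.51479852  0.4       ] [ 0.54744459 -0.6346814   0.4       ] [ 0.33523997 -0.20876406  0.4       ]
```

View pics/fit_scene.png

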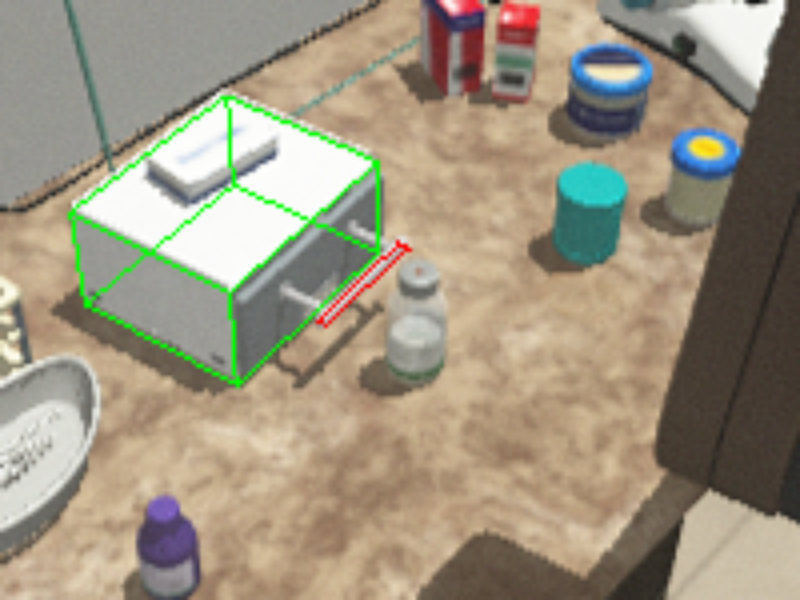

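View pics/fit_side.png

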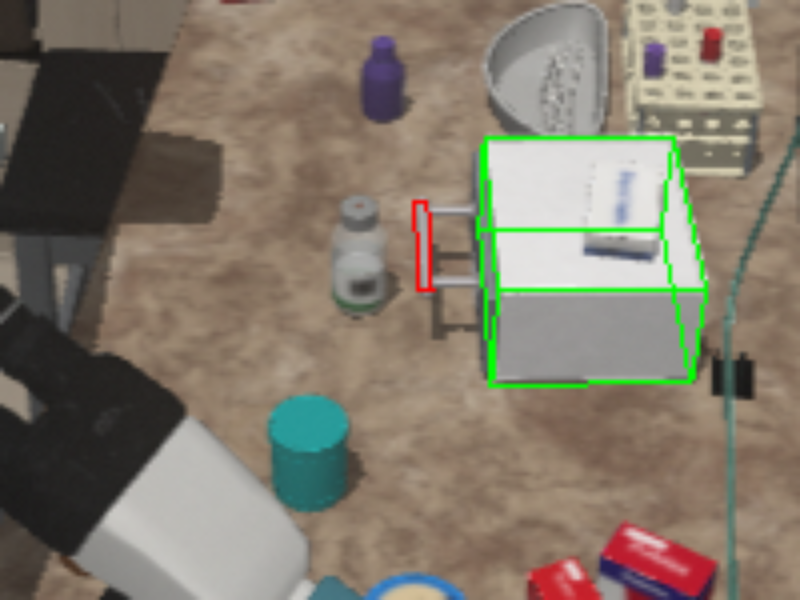

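```bash
python3 -m crank '[[-1,0,-2,-4.5,0,0,0],[-1,0,-2,-4.5,0,0,0],[-1,0,-3,-4,0,0,0],[-1,0,-3,-4,0,0,0],[-1,0,-3,-4,0,0,0]]'
```

```text
time: 2.15
eef_pos: [0.1715, -0.5158, 0.46]
tcp_rot: [0.987, 0.16, -0.0, 0.0]
contact_force: [-0.2, 0.3, -0.6]
opening: 1.002
```

```bash
python3 -m crank '[[-1,4,-2.9,0,0,0,0],[-1,4,-2.9,0,0,0,0],[-1,4,-2.9,0,0,0,0],[-1,4,-2.9,0,0,0,0],[-1,4,-2.9,0,0,0,0]]' && python3 -m crank '[[-1,4,-2.9,0,0,0,0],[-1,4,-2.9,0,0,0,0],[-1,4,-2.9,0,0,0,0],[-1,4,-2.9,0,0,0,5],[-1,4,-2.9,0,0,0,5]]'
python3 - <<'E'
from h import *
for n in ['scene','side','wrist']:
    d=snap(n,f'pics/{n}1.png')
print(delta([.481,-.035,.2]))
E
```

```text
time: 2.65
eef_pos: [0.3165, -0.3147, 0.4586]
tcp_rot: [0.987, 0.159, 0.0, 0.001]
contact_force: [1.0, 0.1, -0.4]
opening: 1.004
time: 3.15
eef_pos: [0.464, -0.1163, 0.459]
tcp_rot: [0.997, 0.071, 0.001, 0.001]
contact_force: [-0.4, -0.5, -0.2]
opening: 1.0
(array([ 2.88, -7.75, 25.82]), np.float64(8.72), array([ 0.4644, -0.116 ,  0.4582]))
```

View pics/scene1.png

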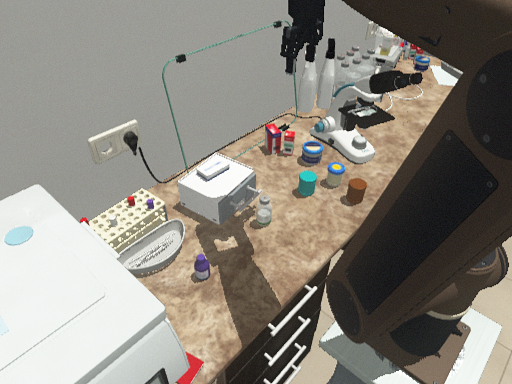

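View pics/side1.png

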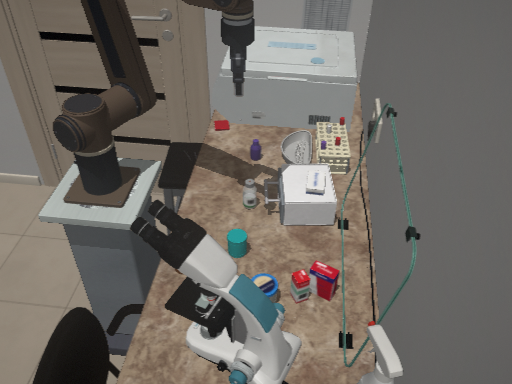

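View pics/wrist1.png

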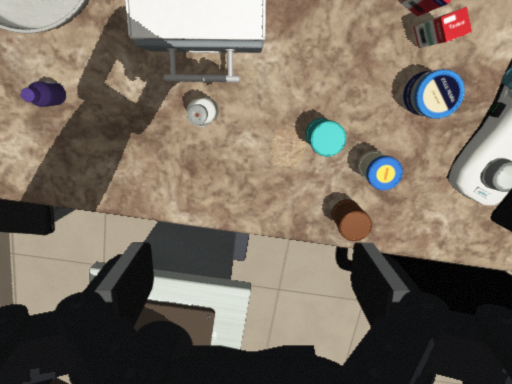

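```bash
cat >> h.py <<'E'
def tri(*obs):
    A=np.zeros((3,3));b=np.zeros(3)
    for d,px in obs:
        o,v=ray(d,px);P=np.eye(3)-np.outer(v,v);A+=P;b+=P@o
    return np.linalg.solve(A,b)
E
python3 - <<'E'
from h import *
ds=read_camera('scene');dd=read_camera('side');d=read_camera('wrist')
for n,px,z in [('yellow lid',(386,173),.066),('teal top',(327,138),.066),('brown top',(354,226),.066),('vial cap',(198,113),.098),('violet cap',(28,95),.075),('blue jar',(441,93),.06),('bar mid',(203,79),.065),('barL',(168,79),.065),('barR',(239,80),.065),('cab front L',(132,41),.085),('cab front R',(265,41),.085)]:
    print(n,np.round(atz(d,px,z),4))
for t in ['yellow_jar','grey_cap_vial','drawer_handle','cabinet','jar_cell','violet_bottle']:
    for a in place_of(t,'wrist')[:3]: print(t,round(a['p'],2),np.round(a['location']),np.round(atz(d,a['location'],{'drawer_handle':.06,'jar_cell':.011}.get(t,0)),4))
print('tri yellow base', [ (np.round(a['location']),np.round(atz(ds,a['location'],0),4)) for a in place_of('yellow_jar','scene')[:3]])
e=tri((ds,(417,78)),(dd,(145,222)));print('eyepiece',e, proj(ds,e),proj(dd,e))
e=tri((ds,(385,82)),(dd,(200,250)));print('eyepiece inner',e, proj(ds,e),proj(dd,e))
E
```

```text
yellow lid [ 0.4317 -0.3387  0.066 ]
teal top [ 0.4724 -0.2348  0.066 ]
brown top [ 0.3356 -0.3099  0.066 ]
vial cap [ 0.4842 -0.0399  0.098 ]
violet cap [0.471  0.2101 0.075 ]
blue jar [ 0.5627 -0.3905  0.06  ]
bar mid [ 0.5303 -0.0375  0.065 ]
barL [0.5228 0.0131 0.065 ]
barR [ 0.5367 -0.0897  0.065 ]
cab front L [0.5655 0.0607 0.085 ]
cab front R [ 0.5922 -0.1186  0.085 ]
yellow_jar 0.69 [344. 212.] [ 0.3349 -0.3104  0.    ]
yellow_jar 0.68 [367. 164.] [ 0.4293 -0.3314  0.    ]
yellow_jar 0.59 [320. 131.] [ 0.474  -0.2374  0.    ]
grey_cap_vial 0.7 [202. 109.] [ 0.4808 -0.0324  0.    ]
drawer_handle 0.7 [200.  76.] [ 0.5341 -0.0322  0.06  ]
violet_bottle 0.76 [52. 93.] [0.4708 0.2172 0.    ]
tri yellow base [(array([331., 180.]), array([ 0.4474, -0.3376,  0.    ])), (array([306., 191.]), array([ 0.4755, -0.2325, -0.    ])), (array([351., 199.]), array([ 0.3476, -0.3002,  0.    ]))]
eyepiece [ 0.33023584 -0.4984912   0.35131448] (np.float64(414.04260027771534), np.float64(77.71521920936372)) (np.float64(140.82364906273938), np.float64(222.35023487012901))
eyepiece inner [ 0.43475048 -0.5173044   0.30208106] (np.float64(380.38758523866585), np.float64(80.86688573271562)) (np.float64(192.8143697443157), np.float64(251.53692274757634))
```

```bash
python3 -m crank '[[-1,0.2,-1.6,4.6,0,0,0.5],[-1,0.2,-1.6,4.6,0,0,0],[-1,0.2,-1.6,4.6,0,0,0],[-1,0.2,-1.5,4.6,0,0,0],[-1,0.2,-1.5,4.6,0,0,0]]'
python3 -m crank '[[-1,0,0,0,0,0,0]]'
python3 - <<'E'
from h import *
d=snap('wrist','pics/wrist2.png')
print(delta([.482,-.036,.055]))
E
```

```text
time: 4.3
eef_pos: [0.4622, -0.0396, 0.2269]
tcp_rot: [0.998, 0.068, 0.001, 0.0]
contact_force: [1.2, -0.5, 0.6]
opening: 0.998
time: 4.4
eef_pos: [0.4575, -0.0376, 0.2205]
tcp_rot: [0.998, 0.069, -0.007, -0.003]
contact_force: [-1.2, 0.7, -1.1]
opening: 1.002
(array([ 2.32,  0.05, 17.01]), np.float64(7.94), array([ 0.4603, -0.0391,  0.2253]))
```

View pics/wrist2.png

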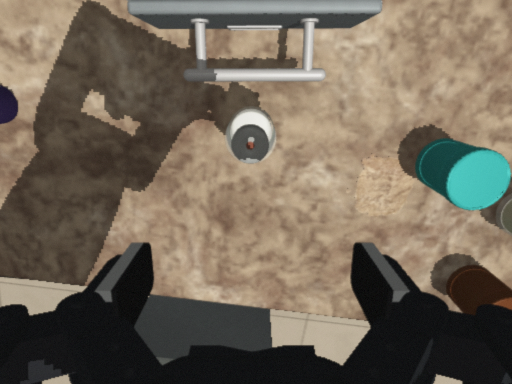

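Run:
```python
from h import *
d=read_camera('wrist'); s=get_state(); print(s['eef_pos'])
for n,px,z in [('vial cap',(250,143),.098),('bar mid',(255,75),.06),('barL',(186,75),.06),('barR',(325,75),.06)]: print(n,np.round(atz(d,px,z),4))
for a in place_of('grey_cap_vial','wrist')[:1]: print(a['p'],a['location'],atz(d,a['location'],0))
print(delta(np.r_[atz(d,(250,143),.098)[:2],.058]))
```

```text
[ 0.46253719 -0.04021731  0.2288424 ]
vial cap [ 0.4887 -0.0343  0.098 ]
bar mid [ 0.5378 -0.0313  0.06  ]
barL [0.53   0.0244 0.06  ]
barR [ 0.5456 -0.0877  0.06  ]
0.9 [250.7, 130.6] [ 0.48408222 -0.03486112  0.        ]
(array([ 2.48, -0.35, 17.31]), np.float64(7.87), array([ 0.4639, -0.0409,  0.231 ]))
```

```bash
python3 -m crank '[[-1,0,0,0,0,0,0],[-1,0,0,0,0,0,0]]'
python3 - <<'E'
from h import *
d=read_camera('wrist');
a=place_of('grey_cap_vial','wrist')[0]; print(a['p'],a['location'],atz(d,a['location'],0))
r=trace('grey_cap_vial','wrist')[0]['pixels']; ys,xs=np.nonzero(r); print(xs.min(),xs.max(),ys.min(),ys.max())
m=(d['color'].astype(int).sum(2)<260)&r; ys,xs=np.nonzero(m); print('cap',np.median(xs),xs.min(),xs.max(),ys.min(),ys.max()); print(atz(d,((xs.min()+xs.max())/2,143),.098))
print(delta([.485,-.035,.058]))
E
```

```text
time: 4.75
eef_pos: [0.4642, -0.041, 0.2315]
tcp_rot: [0.998, 0.068, 0.003, 0.001]
contact_force: [-0.8, 0.4, 0.6]
opening: 0.998
0.78 [244.2, 137.0] [ 0.48247719 -0.03190979  0.        ]
219 268 115 170
cap 240.0 219 260 115 160
[ 0.49203606 -0.02883143  0.098     ]
(array([ 2.19, -0.26, 17.18]), np.float64(7.85), array([ 0.4632, -0.0404,  0.2298]))
```

```bash
python3 -c "
import plant;print([k for k in dir(plant) if not k.startswith('__')], getattr(plant,'tip_extent',None))"
python3 -m crank '[[-1,0.5,0,4,0,0,0],[-1,0.5,0,4,0,0,0],[-1,0.5,-0.2,4,0,0,0],[-1,0.5,-0.2,4,0,0,0],[-1,0,0,1.2,0,0,0]]'
python3 -m crank '[[-1,0,0,0,0,0,0],[-1,0,0,0,0,0,0],[-1,0,0,0,0,0,0]]'
python3 - <<'E'
from h import *
d=snap('wrist','pics/wrist3.png');snap('side','pics/side3.png')
print(delta([.484,-.034,.055]))
E
```

```text
['Unreachable', 'get_state', 'place_of', 'read_camera', 'sign_off', 'tip_extent', 'trace'] 0.017
time: 5.4
eef_pos: [0.4792, -0.0324, 0.0525]
tcp_rot: [0.998, 0.069, -0.004, -0.001]
contact_force: [-0.3, -0.6, -0.1]
opening: 1.001
time: 5.7
eef_pos: [0.4836, -0.0338, 0.0588]
tcp_rot: [0.998, 0.069, 0.002, 0.001]
contact_force: [1.0, -0.6, 0.0]
opening: 1.002
(array([0.07, 0.04, 0.35]), np.float64(7.88), array([ 0.4832, -0.0337,  0.0585]))
```

View pics/wrist3.png

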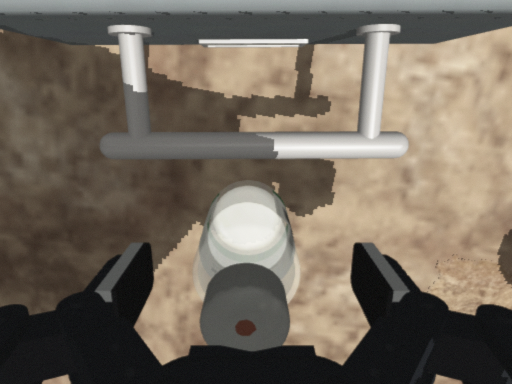

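View pics/side3.png

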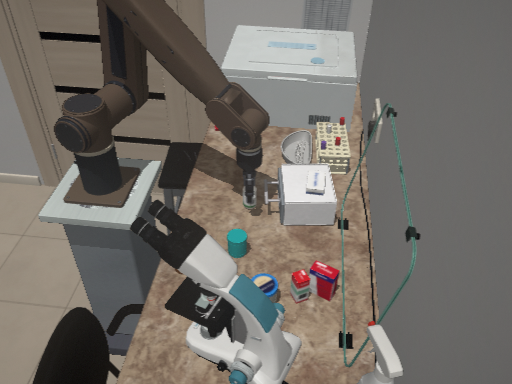

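```bash
python3 -m crank '[[-1,0.1,0,0.7,0,0,0],[0,0,0,0,0,0,0],[0.5,0,0,0,0,0,0],[1,0,0,0,0,0,0],[1,0,0,0,0,0,0]]' 40
python3 -m crank '[[1,0,0,0,0,0,0],[1,0,0,0,0,0,0],[1,0,0,0,0,0,0]]'
python3 - <<'E'
from h import *
d=snap('wrist','pics/wrist4.png')
print(delta([.44,.14,.16]))
E
```

```text
time: 6.3
eef_pos: [0.4829, -0.033, 0.0495]
tcp_rot: [0.998, 0.069, 0.0, -0.0]
contact_force: [-0.8, 0.0, 1.4]
opening: 0.489
time: 6.6
eef_pos: [0.4829, -0.033, 0.0495]
tcp_rot: [0.998, 0.069, 0.0, -0.0]
contact_force: [-0.9, 1.3, 2.8]
opening: 0.49
(array([ -1.87, -17.72, -11.05]), np.float64(7.88), array([ 0.4829, -0.033 ,  0.0495]))
```

View pics/wrist4.png

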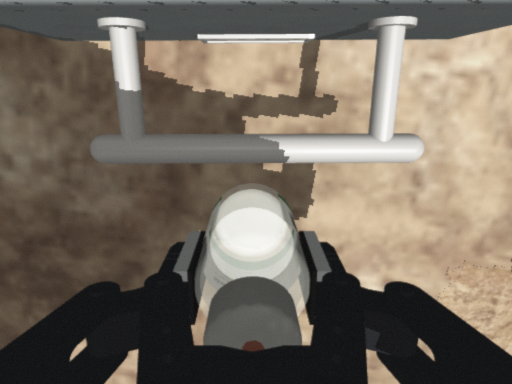

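```bash
python3 -m crank '[[1,-0.2,0,-1.5,0,0,0],[1,-0.3,0,-2.5,0,0,0],[1,-0.5,-1,-1,0,0,0],[1,-0.4,-3,0,0,0,0],[1,-0.4,-3,0,0,0,0]]'
python3 -m crank '[[1,-0.4,-3,0,0,0,0],[1,-0.4,-3,0,0,0,0],[1,-0.3,-3,0,0,0,0],[1,0,-1.9,0,0,0,0],[1,0,0,0,0,0,0]]'
python3 -m crank '[[1,0,0,1.5,0,0,0],[1,0,0,1.5,0,0,0],[1,0,0,1,0,0,0],[1,0,0,0.5,0,0,0],[1,0,0,0,0,0,0]]'
python3 -m crank '[[1,0,0,0,0,0,0],[1,0,0,0,0,0,0]]'
python3 - <<'E'
from h import *
d=snap('wrist','pics/wrist5.png');snap('scene','pics/scene5.png')
print(delta([.43,.14,.0495]))
E
```

```text
time: 7.15
eef_pos: [0.4551, 0.034, 0.0994]
tcp_rot: [0.998, 0.068, 0.0, 0.0]
contact_force: [0.2, -0.2, -1.3]
opening: 0.49
time: 7.65
eef_pos: [0.4284, 0.1418, 0.0987]
tcp_rot: [0.998, 0.07, -0.001, -0.0]
contact_force: [0.3, -0.2, -1.5]
opening: 0.488
time: 8.15
eef_pos: [0.429, 0.1398, 0.0535]
tcp_rot: [0.998, 0.068, -0.001, 0.0]
contact_force: [0.0, 0.8, -1.6]
opening: 0.491
time: 8.35
eef_pos: [0.4301, 0.1402, 0.055]
tcp_rot: [0.998, 0.069, 0.001, 0.0]
contact_force: [0.4, 0.3, -0.9]
opening: 0.488
(array([-0.  ,  0.03,  0.55]), np.float64(7.88), array([0.43  , 0.1403, 0.055 ]))
```

View pics/wrist5.png

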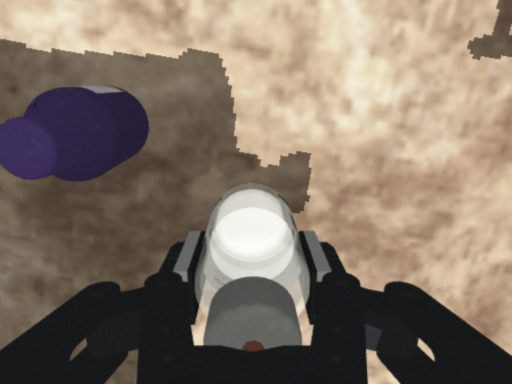

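View pics/scene5.png

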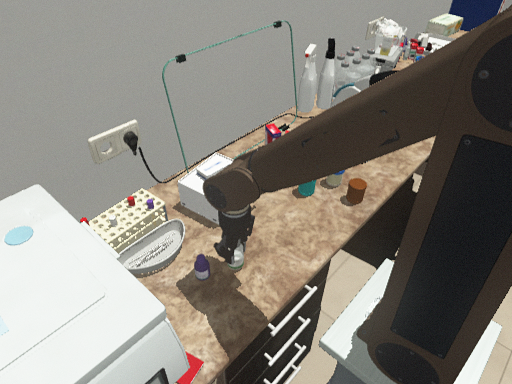

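```bash
python3 -m crank '[[1,0,0,0.3,0,0,0],[1,0,0,0.2,0,0,0],[1,0,0,0,0,0,0]]'
python3 -m crank '[[0,0,0,0,0,0,0],[-0.2,0,0,0,0,0,0],[-0.35,0,0,0,0,0,0],[-0.35,0,0,0,0,0,0]]'
```

```text
time: 8.75
eef_pos: [0.4297, 0.1404, 0.0495]
tcp_rot: [0.998, 0.069, 0.0, -0.0]
contact_force: [-0.1, -0.6, 0.5]
opening: 0.491
time: 9.15
eef_pos: [0.4295, 0.1403, 0.0494]
tcp_rot: [0.998, 0.069, 0.0, 0.0]
contact_force: [0.1, 0.6, 0.1]
opening: 0.677
```

```bash
python3 -m crank '[[-0.35,0,0,-2,0,0,0],[-0.35,0,0,-4,0,0,0],[-0.35,0,0,-4,0,0,0],[-0.35,0,0,-4,0,0,0],[-0.35,0,0,-2,0,0,0]]'
python3 -m crank '[[0,0,0,0,0,0,-8.5],[0.3,0,0,0,0,0,-8.5],[0.3,0,0,0,0,0,-8.5],[0.3,0,0,0,0,0,-8.5],[0.3,0,0,0,0,0,-8.5]]'
python3 -m crank '[[0.3,0,0,0,0,0,-8.5],[0.3,0,0,0,0,0,-8.5],[0.3,0,0,0,0,0,-8.5],[0.3,0,0,0,0,0,-8.5],[0.3,0,0,0,0,0,-8.5]]'
python3 -m crank '[[0.3,0,0,0,0,0,-4.8],[0.3,0,0,0,0,0,0]]'
python3 - <<'E'
from h import *
d=snap('wrist','pics/wrist6.png');snap('side','pics/side6.png');snap('scene','pics/scene6.png')
print(delta([.5337,-.029,.2]))
E
```

```text
time: 9.65
eef_pos: [0.4311, 0.1405, 0.2136]
tcp_rot: [0.998, 0.069, 0.003, -0.0]
contact_force: [1.2, -0.0, 0.2]
opening: 0.674
time: 10.15
eef_pos: [0.4294, 0.1403, 0.2093]
tcp_rot: [0.904, 0.428, -0.0, 0.0]
contact_force: [-0.2, -0.5, -0.4]
opening: 0.351
time: 10.65
eef_pos: [0.4294, 0.1403, 0.2092]
tcp_rot: [0.687, 0.727, -0.0, -0.0]
contact_force: [-1.0, 0.4, 0.1]
opening: 0.351
time: 10.85
eef_pos: [0.4294, 0.1403, 0.2093]
tcp_rot: [0.658, 0.753, -0.0, -0.0]
contact_force: [-0.5, -0.5, -0.1]
opening: 0.346
(array([-18.16,   8.1 ,   0.93]), np.float64(97.59), array([0.4294, 0.1403, 0.2093]))
```

View pics/wrist6.png

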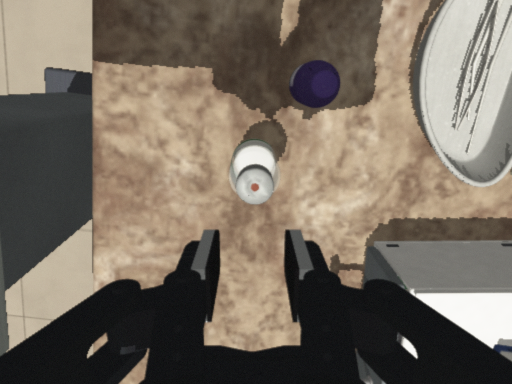

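View pics/side6.png

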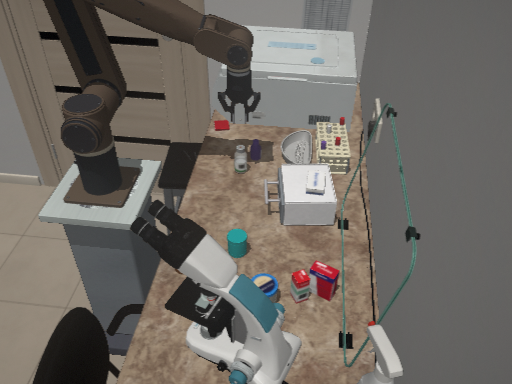

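```bash
python3 -m crank '[[0.3,-4,1.8,0,0,0,0],[0.3,-4,1.8,0,0,0,0],[0.3,-4,1.8,0,0,0,0],[0.3,-4,1.8,0,0,0,0],[0.3,-2.2,0.9,4,0,0,0]]'
python3 -m crank '[[0.3,0,0,2,0,0,0],[0.3,0,0,0,0,0,0],[0.3,0,0,0,0,0,0],[0.3,0,0,0,0,0,0]]'
python3 - <<'E'
from h import *
d=snap('wrist','pics/wrist7.png');snap('side','pics/side7.png')
print(delta([.5337,-.029,.068]))
E
```

```text
time: 11.5
eef_pos: [0.5401, -0.0331, 0.1754]
tcp_rot: [0.659, 0.752, 0.003, 0.007]
contact_force: [1.2, 0.8, 0.9]
opening: 0.35
time: 11.9
eef_pos: [0.535, -0.029, 0.1511]
tcp_rot: [0.658, 0.753, 0.001, 0.001]
contact_force: [-0.3, 1.0, -0.7]
opening: 0.344
(array([ 0.02, -0.15,  8.33]), np.float64(97.73), array([ 0.535 , -0.0289,  0.1513]))
```

View pics/wrist7.png

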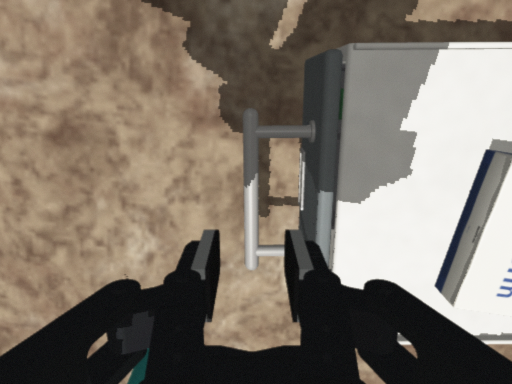

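View pics/side7.png

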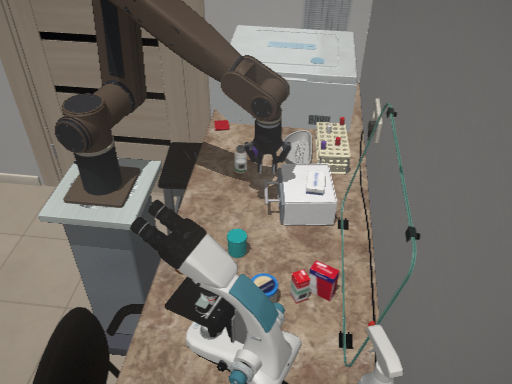

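Run:
```python
from h import *
d=read_camera('wrist')
print(proj(d,[.535,-.029,.06]), atz(d,(251,190),.06), atz(d,(251,112),.06), atz(d,(251,268),.06))
```

```text
(np.float64(252.0391260510213), np.float64(195.3392229535624)) [ 0.53380174 -0.02535455  0.06      ] [0.52694074 0.02545481 0.06      ] [ 0.54169391 -0.08380031  0.06      ]
```

```bash
python3 -m crank '[[0.3,0,-0.1,3,0,0,0],[0.3,0,0,2.5,0,0,0],[0.3,0,0,1,0,0,0],[0.3,0,0,0,0,0,0],[0.3,0,0,0,0,0,0]]'
python3 -m crank '[[0.3,0,0,1,0,0,0],[0.3,0,0,0.8,0,0,0],[0.3,0,0,0,0,0,0],[0.3,0,0,0,0,0,0]]'
python3 - <<'E'
from h import *
d=snap('wrist','pics/wrist8.png')
print(delta([.5337,-.029,.068]))
E
```

```text
time: 12.55
eef_pos: [0.5339, -0.0294, 0.0855]
tcp_rot: [0.658, 0.753, 0.0, 0.001]
contact_force: [0.2, 0.1, 0.1]
opening: 0.349
time: 12.95
eef_pos: [0.5329, -0.0293, 0.066]
tcp_rot: [0.658, 0.753, -0.0, -0.0]
contact_force: [0.1, -0.1, -0.2]
opening: 0.352
(array([ 0.03,  0.06, -0.17]), np.float64(97.68), array([ 0.5331, -0.0294,  0.0663]))
```

View pics/wrist8.png

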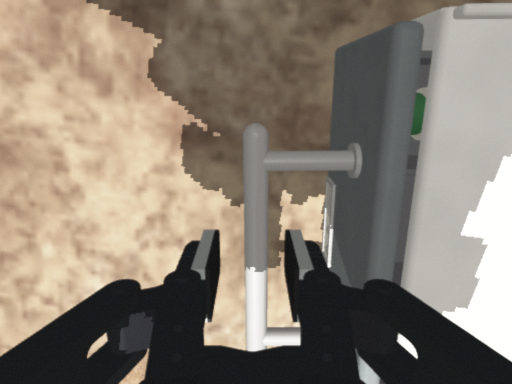

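```bash
python3 -m crank '[[0.6,0,0,0,0,0,0],[1,0,0,0,0,0,0],[1,0,0,0,0,0,0],[1,0,0,0,0,0,0]]' 40
python3 -m crank '[[1,0,-0.5,0,0,0,0],[1,0,-1,0,0,0,0],[1,0,-1.2,0,0,0,0],[1,0,-1.2,0,0,0,0],[1,0,-1.2,0,0,0,0]]'
```

```text
time: 13.4
eef_pos: [0.5336, -0.0294, 0.0668]
tcp_rot: [0.658, 0.753, 0.0, 0.001]
contact_force: [1.4, 0.1, 1.4]
opening: 0.095
time: 13.9
eef_pos: [0.4818, -0.0367, 0.0668]
tcp_rot: [0.658, 0.753, 0.0, 0.001]
contact_force: [2.2, -3.0, 1.5]
opening: 0.094
```

```bash
python3 -m crank '[[1,0,-1.2,0,0,0,0],[1,0,-1.2,0,0,0,0],[1,0,-1.2,0,0,0,0],[1,0,-1,0,0,0,0],[1,0,-0.8,0,0,0,0]]'
python3 -m crank '[[1,0,-0.5,0,0,0,0],[1,0,0,0,0,0,0],[1,0,0,0,0,0,0]]'
python3 - <<'E'
from h import *
d=snap('wrist','pics/wrist9.png');snap('side','pics/side9.png'); print(get_state()['qpos'])
E
```

```text
time: 14.4
eef_pos: [0.4286, -0.0443, 0.0668]
tcp_rot: [0.658, 0.753, -0.0, 0.001]
contact_force: [3.0, -5.0, 3.7]
opening: 0.097
time: 14.7
eef_pos: [0.4233, -0.045, 0.0667]
tcp_rot: [0.658, 0.753, -0.001, 0.0]
contact_force: [-0.6, -5.8, 5.8]
opening: 0.092
[-0.34390066 -0.0252119   2.29491499 -0.00293599  0.87240249 -0.47693548]
```

View pics/wrist9.png

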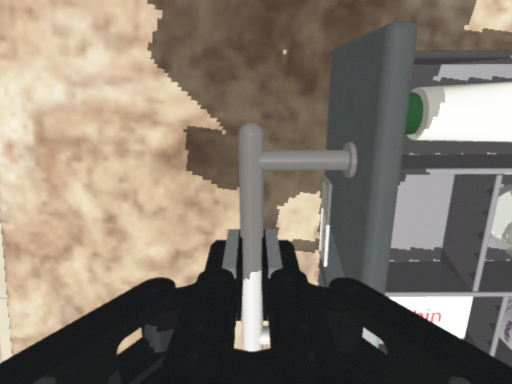

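View pics/side9.png

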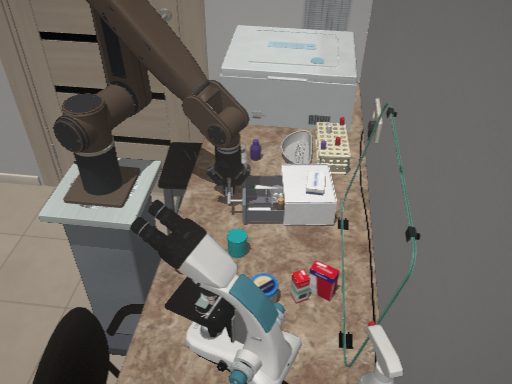

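```bash
python3 -m crank '[[0.6,0,0,0,0,0,0],[0.3,0,0,0,0,0,0],[0.3,0,0,0,0,0,0],[0.3,0,0,-2,0,0,0],[0.3,0,0,-4,0,0,0]]'
python3 -m crank '[[0.3,0,0,-4,0,0,0],[0.3,0,0,-4,0,0,0],[0.3,0,1,-4,0,0,0],[0.3,0,2,-4,0,0,0],[0.3,0,3,-3,0,0,0]]'
python3 -m crank '[[-0.5,0,0,0,0,0,8.5],[-1,0,0,0,0,0,8.5],[-1,0,0,0,0,0,8.5],[-1,0,0,0,0,0,8.5],[-1,0,0,0,0,0,8.5]]'
python3 - <<'E'
from h import *
d=snap('wrist','pics/wrist10.png');snap('scene','pics/scene10.png'); print(delta([.44,-.33,.3]))
E
```

```text
time: 15.3
eef_pos: [0.4205, -0.0426, 0.1231]
tcp_rot: [0.658, 0.753, -0.002, -0.005]
contact_force: [-0.1, -1.1, 0.2]
opening: 0.346
time: 15.8
eef_pos: [0.4835, -0.0356, 0.3188]
tcp_rot: [0.658, 0.753, 0.0, 0.001]
contact_force: [0.2, -0.9, 0.2]
opening: 0.358
time: 16.3
eef_pos: [0.4829, -0.0355, 0.3152]
tcp_rot: [0.888, 0.461, -0.001, -0.001]
contact_force: [-0.4, 0.6, 0.2]
opening: 1.002
(array([-26.63,  13.28,   1.5 ]), np.float64(55.21), array([ 0.4829, -0.0356,  0.3153]))
```

View pics/wrist10.png

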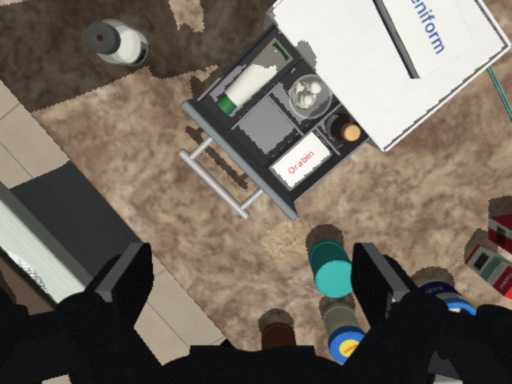

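View pics/scene10.png

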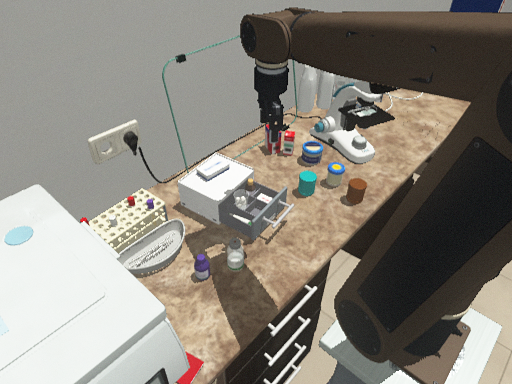

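```bash
python3 -m crank '[[-0.65,-3.8,1.9,0,0,0,0],[-0.65,-3.8,1.9,0,0,0,0],[-0.65,-3.8,1.9,0,0,0,0],[-0.65,-3.8,1.9,1,0,0,0],[-0.65,-3.8,1.9,2,0,0,0]]'
python3 -m crank '[[-0.65,-3.8,1.9,2,0,0,0],[-0.65,-3.8,1.9,1,0,0,6],[-0.65,0,0,0,0,0,8],[-0.65,0,0,0,0,0,8],[-0.65,0,0,0,0,0,8]]'
python3 -m crank '[[-0.65,0,0,0,0,0,0],[-0.65,0,0,0,0,0,0]]'
python3 - <<'E'
from h import *
d=snap('wrist','pics/wrist11.png'); print(delta([.435,-.335,.15]))
for a in place_of('yellow_jar','wrist')[:4]: print(round(a['p'],2),np.round(a['location']),atz(d,a['location'],0))
E
```

```text
time: 16.9
eef_pos: [0.4531, -0.2481, 0.2876]
tcp_rot: [0.885, 0.465, 0.001, 0.001]
contact_force: [1.1, -0.1, 0.1]
opening: 0.829
time: 17.4
eef_pos: [0.4403, -0.3304, 0.2552]
tcp_rot: [0.976, 0.216, -0.0, -0.001]
contact_force: [-0.0, 0.1, 0.2]
opening: 0.821
time: 17.6
eef_pos: [0.4407, -0.33, 0.2559]
tcp_rot: [0.975, 0.22, -0.0, -0.001]
contact_force: [0.5, 0.0, 0.2]
opening: 0.823
(array([-0.73,  0.21, 10.6 ]), np.float64(25.42), array([ 0.4408, -0.33  ,  0.256 ]))
0.86 [198. 221.] [ 0.33335081 -0.3093631   0.        ]
```

View pics/wrist11.png

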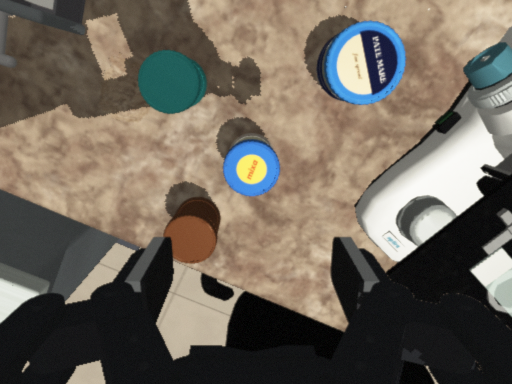

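Run:
```python
from h import *
d=read_camera('wrist')
print('lid',atz(d,(251,168),.066))
for z in (0,.1,.15,.2): print(z,atz(d,(400,275),z),atz(d,(360,215),z))
ds=read_camera('scene'); e=read_camera('side')
t=tri((ds,(343,105)),(e,(165,304)));print('stage corner',t,proj(ds,t),proj(e,t))
print(delta(np.r_[atz(d,(251,168),.066)[:2],.05]))
```

```text
lid [ 0.43581068 -0.33226181  0.066     ]
0 [ 0.37536273 -0.5714901   0.        ] [ 4.24582764e-01 -4.83149611e-01  5.55111512e-17]
0.1 [ 0.40984073 -0.50010554  0.1       ] [ 0.44614053 -0.43495438  0.1       ]
0.15 [ 0.42707973 -0.46441325  0.15      ] [ 0.45691941 -0.41085676  0.15      ]
0.2 [ 0.44431873 -0.42872097  0.2       ] [ 0.4676983  -0.38675914  0.2       ]
stage corner [ 0.45528083 -0.52709054  0.18953557] (np.float64(368.5642791782471), np.float64(109.74803843763047)) (np.float64(205.2230410712441), np.float64(292.06145652827036))
(array([-0.55, -0.03, 20.63]), np.float64(25.28), array([ 0.4409, -0.3302,  0.2563]))
```

```bash
python3 -m crank '[[-0.65,-0.3,0,4,0,0,0],[-0.65,-0.2,0,4,0,0,0],[-0.65,0,0,3.5,0,0,0],[-0.65,0,0,0,0,0,0],[-0.65,0,0,0,0,0,0]]'
python3 -m crank '[[-0.65,0,0,0,0,0,0]]'
python3 - <<'E'
from h import *
d=snap('wrist','pics/wrist12.png'); print(delta([.436,-.332,.052]))
print(proj(d,[.436,-.332,.066]))
E
```

```text
time: 18.35
eef_pos: [0.4364, -0.3325, 0.1416]
tcp_rot: [0.976, 0.218, -0.0, -0.0]
contact_force: [0.7, -0.7, 0.5]
opening: 0.827
time: 18.45
eef_pos: [0.4376, -0.3338, 0.1441]
tcp_rot: [0.976, 0.218, 0.001, 0.002]
contact_force: [0.2, 0.1, 0.2]
opening: 0.824
(array([-0.08, -0.28,  9.23]), np.float64(25.2), array([ 0.4376, -0.3339,  0.1443]))
(np.float64(246.69211916611758), np.float64(203.25567871454996))
```

View pics/wrist12.png

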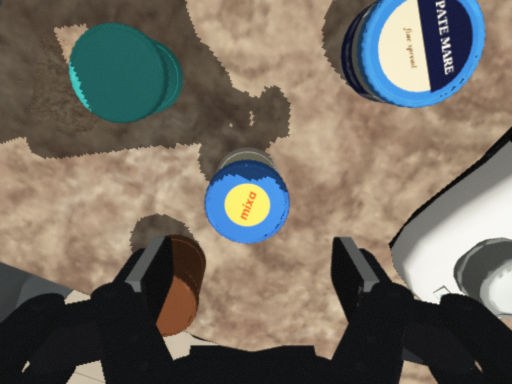

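```bash
python3 -m crank '[[-0.65,0,-0.2,4,0,0,0],[-0.65,0,0,3.5,0,0,0],[-0.65,0,0,1.5,0,0,0],[-0.65,0,0,0,0,0,0],[-0.65,0,0,0,0,0,0]]'
python3 -m crank '[[-0.65,0,0,0,0,0,0]]'
python3 - <<'E'
from h import *
d=snap('wrist','pics/wrist13.png'); print(delta([.436,-.332,.052]))
E
```

```text
time: 19.0
eef_pos: [0.4365, -0.3318, 0.0531]
tcp_rot: [0.976, 0.218, 0.001, 0.001]
contact_force: [-0.0, -0.6, -0.1]
opening: 0.825
time: 19.1
eef_pos: [0.4368, -0.3322, 0.0538]
tcp_rot: [0.976, 0.218, 0.001, 0.002]
contact_force: [-0.5, 0.1, 0.6]
opening: 0.826
(array([-0.06, -0.03,  0.17]), np.float64(25.19), array([ 0.4367, -0.332 ,  0.0537]))
```

View pics/wrist13.png

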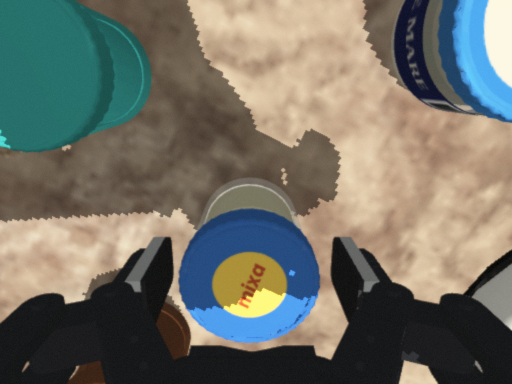

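```bash
python3 -m crank '[[-0.3,0,0,0.2,0,0,0],[0.2,0,0,0,0,0,0],[1,0,0,0,0,0,0],[1,0,0,0,0,0,0],[1,0,0,0,0,0,0]]' 40
python3 -m crank '[[1,0,0,-1,0,0,0],[1,0,0,-2,0,0,0],[1,0,0,-3,0,0,0],[1,0,0,-4,0,0,0],[1,0,0,-3,0,0,0]]'
python3 - <<'E'
from h import *
d=snap('wrist','pics/wrist14.png');
x=np.array([.6576,-.0114]);u=np.array([np.cos(.135),np.sin(.135)])
s=.111; c=x-u*(.044+s); print('cell',c, delta([*c,.18]))
E
```

```text
time: 19.65
eef_pos: [0.4362, -0.3315, 0.0509]
tcp_rot: [0.976, 0.218, 0.001, 0.001]
contact_force: [-0.4, 0.5, 6.0]
opening: 0.619
time: 20.15
eef_pos: [0.4354, -0.3306, 0.1814]
tcp_rot: [0.976, 0.218, 0.0, 0.0]
contact_force: [-0.2, 0.5, -0.6]
opening: 0.616
cell [ 0.50401029 -0.0322615 ] (array([ 18.8 , -24.37,   0.54]), np.float64(25.19), array([ 0.4375, -0.3328,  0.1872]))
```

View pics/wrist14.png

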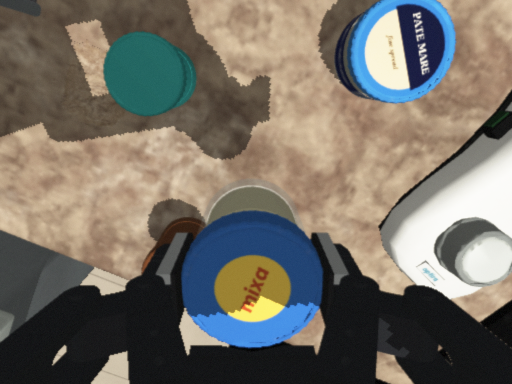

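```bash
python3 -m crank '[[1,1.5,-2,0,0,0,0],[1,2.3,-3,0,0,0,0],[1,2.5,-3.2,0,0,0,0],[1,2.5,-3.2,0,0,0,0],[1,2.5,-3.2,0,0,0,0]]'
python3 -m crank '[[1,2.5,-3.2,0,0,0,0],[1,2.5,-3.2,0,0,0,0],[1,1.5,-2,0,0,0,0],[1,1,-1.4,0,0,0,0],[1,0,0,0,0,0,5.7]]'
python3 -m crank '[[1,0,0,0,0,0,6],[1,0,0,0,0,0,5.8],[1,0,0,0,0,0,0],[1,0,0,0,0,0,0]]'
python3 - <<'E'
from h import *
d=snap('wrist','pics/wrist15.png');snap('scene','pics/scene15.png')
print(delta([.504,-.0323,.18]))
E
```

```text
time: 20.7
eef_pos: [0.4751, -0.1487, 0.1787]
tcp_rot: [0.976, 0.218, -0.0, -0.0]
contact_force: [-0.1, 0.4, -1.1]
opening: 0.619
time: 21.2
eef_pos: [0.5012, -0.0275, 0.1786]
tcp_rot: [0.986, 0.17, -0.001, -0.001]
contact_force: [0.9, -0.5, -1.8]
opening: 0.616
time: 21.6
eef_pos: [0.5013, -0.0298, 0.1789]
tcp_rot: [0.998, 0.068, -0.0, -0.0]
contact_force: [0.8, -0.2, -1.2]
opening: 0.617
(array([ 0.21,  0.27, -0.09]), np.float64(7.76), array([ 0.5015, -0.0299,  0.1791]))
```

View pics/wrist15.png

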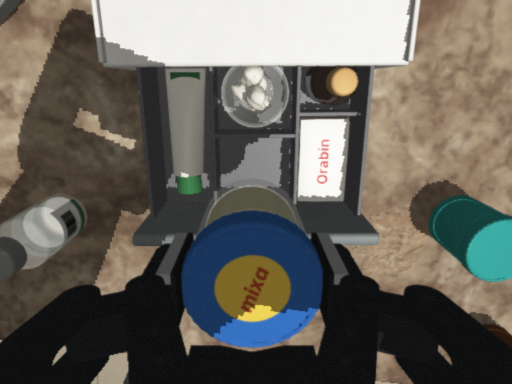

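View pics/scene15.png

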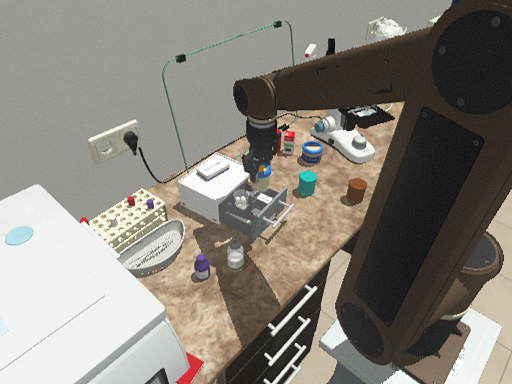

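Run:
```python
import cv2
im=cv2.imread('pics/wrist15.png')[55:255,125:385]; cv2.imwrite('pics/z15.png',cv2.resize(im,None,fx=3,fy=3,interpolation=cv2.INTER_CUBIC))
```

```text
(no output)
```

View pics/z15.png

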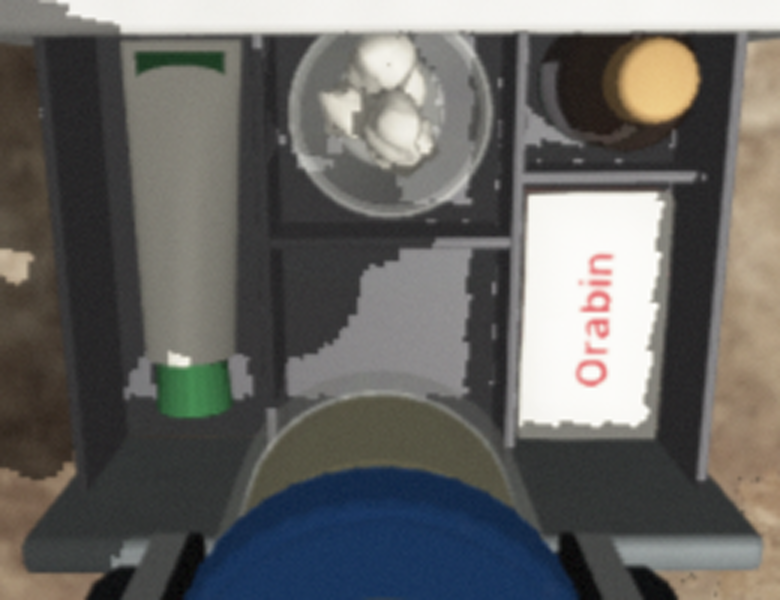

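Run:
```python
from h import *
d=read_camera('wrist'); u=np.array([np.cos(.135),np.sin(.135)]); v=np.array([-u[1],u[0]])
a=atz(d,(214.3,135.7),.043);b=atz(d,(295.7,135.7),.043); m=(a+b)/2; print(a,b,m,np.linalg.norm(a-b))
print('cell from rear divider',m[:2]-u*.0325)
f1=atz(d,(125+26/3,55+540/3),.085);f2=atz(d,(125+762/3,55+540/3),.085);fm=(f1+f2)/2;print('front',f1,f2,fm,np.linalg.norm(f1-f2),'cell',fm[:2]+u*.041, np.arctan2(*(f1-f2)[:2]))
s=get_state();l=atz(d,(253,286),s['eef_pos'][2]+.0145); print('lid',l,s['eef_pos'])
p=np.array([.6576,-.0114]); print('model',p-u*(.044+.111))
h=place_of('jar_cell','wrist'); print([(q['p'],q['location'],atz(d,q['location'],.011)) for q in h])
```

```text
[0.53120467 0.00250124 0.043     ] [ 0.53968093 -0.05974682  0.043     ] [ 0.5354428  -0.02862279  0.043     ] 0.06282250749496743
cell from rear divider [ 0.5032385  -0.03299698]
front [0.46041811 0.04800261 0.085     ] [ 0.4838224  -0.12397462  0.085     ] [ 0.47212026 -0.037986    0.085     ] 0.17356245502977338 cell [ 0.51274721 -0.0324678 ] -0.1352585104679771
lid [ 0.50180629 -0.03110716  0.19367301] [ 0.50162651 -0.0299131   0.17917301]
model [ 0.50401029 -0.0322615 ]
[(0.94, [251.9, 169.8], array([ 0.50019589, -0.03103411,  0.011     ]))]
```

```bash
python3 -m crank '[[1,0.1,0.2,0,0,0,0],[1,0,0,2,0,0,0],[1,0,0,3,0,0,0],[1,0,0,2,0,0,0],[1,0,0,0.8,0,0,0]]'
python3 -m crank '[[1,0,0,0,0,0,0],[1,0,0,0,0,0,0],[1,0,0,0,0,0,0]]'
python3 - <<'E'
from h import *
d=snap('wrist','pics/wrist16.png');snap('scene','pics/scene16.png');snap('side','pics/side16.png')
im=cv2.imread('pics/scene16.png')[160:260,190:320]; cv2.imwrite('pics/z16.png',cv2.resize(im,None,fx=6,fy=6,interpolation=cv2.INTER_CUBIC))
im=cv2.imread('pics/side16.png')[140:240,210:340]; cv2.imwrite('pics/zs16.png',cv2.resize(im,None,fx=6,fy=6,interpolation=cv2.INTER_CUBIC))
print(delta([.5035,-.0325,.062]))
E
```

```text
time: 22.3
eef_pos: [0.5015, -0.0315, 0.099]
tcp_rot: [0.998, 0.067, -0.002, -0.001]
contact_force: [-0.4, -0.6, -1.2]
opening: 0.62
time: 22.6
eef_pos: [0.5042, -0.0321, 0.1029]
tcp_rot: [0.998, 0.067, 0.001, 0.0]
contact_force: [0.3, 0.5, -1.1]
opening: 0.619
(array([-0.04,  0.05,  4.05]), np.float64(7.68), array([ 0.5038, -0.0319,  0.1025]))
```

View pics/wrist16.png

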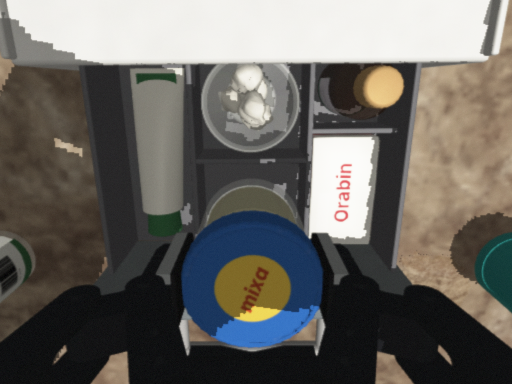

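View pics/z16.png

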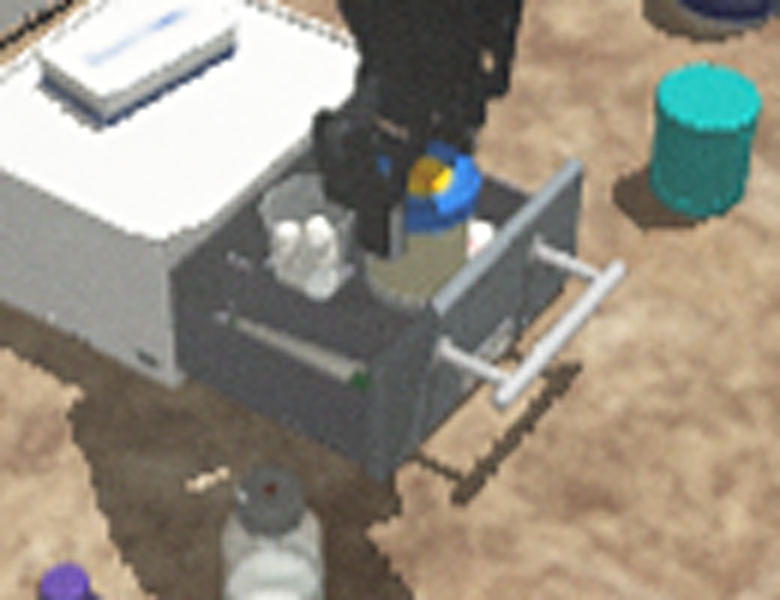

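View pics/zs16.png

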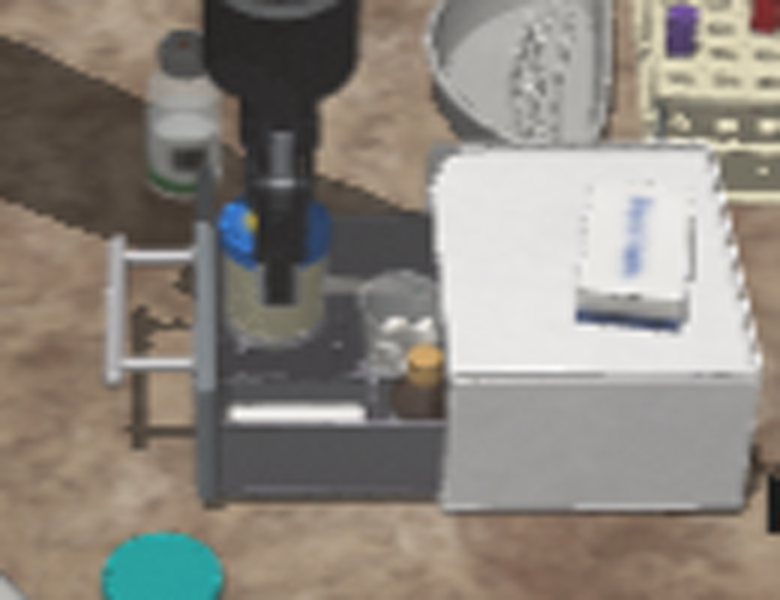

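```bash
python3 -m crank '[[1,0,0.05,1,0,0,0],[1,0,0,1,0,0,0],[1,0,0,0.8,0,0,0],[1,0,0,0,0,0,0],[1,0,0,0,0,0,0]]'
python3 - <<'E'
from h import *
d=snap('wrist','pics/wrist17.png');snap('side','pics/side17.png')
im=cv2.imread('pics/side17.png')[140:240,210:340]; cv2.imwrite('pics/zs17.png',cv2.resize(im,None,fx=6,fy=6,interpolation=cv2.INTER_CUBIC))
print(delta([.5035,-.0325,.062]))
E
```

```text
time: 23.25
eef_pos: [0.5027, -0.0321, 0.0726]
tcp_rot: [0.998, 0.067, -0.001, -0.0]
contact_force: [0.6, -0.4, -1.1]
opening: 0.618
(array([0.01, 0.02, 1.15]), np.float64(7.68), array([ 0.5034, -0.0323,  0.0735]))
```

View pics/wrist17.png

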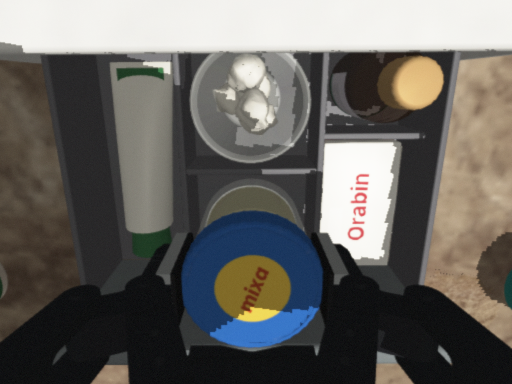

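View pics/zs17.png

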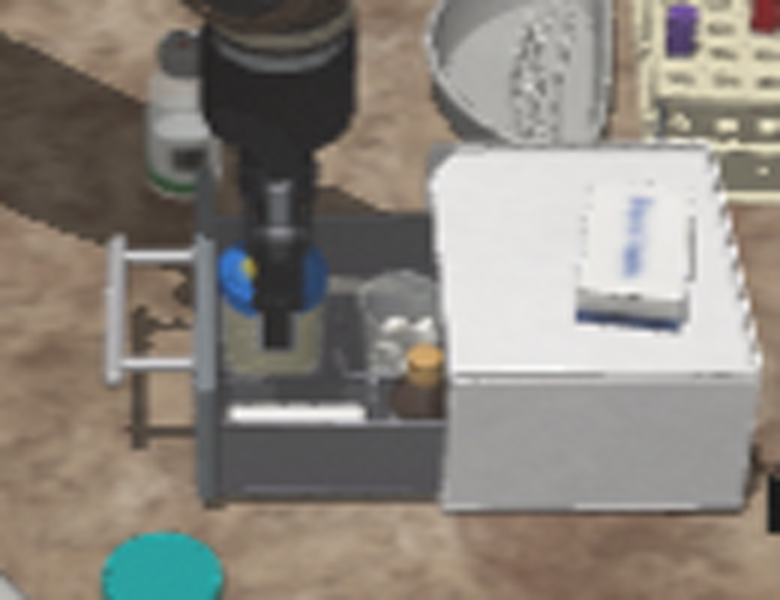

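```bash
python3 -m crank '[[1,0,0.1,0.4,0,0,0],[1,0,0,0.3,0,0,0],[1,0,0,0.2,0,0,0],[1,0,0,0,0,0,0]]'
python3 -m crank '[[1,0,0,0.1,0,0,0],[1,0,0,0.1,0,0,0],[1,0,0,0,0,0,0]]'
```

```text
time: 23.75
eef_pos: [0.5029, -0.0331, 0.0639]
tcp_rot: [0.998, 0.067, -0.0, -0.0]
contact_force: [-0.1, -0.1, -1.1]
opening: 0.618
time: 24.05
eef_pos: [0.5032, -0.0332, 0.0622]
tcp_rot: [0.998, 0.067, -0.0, -0.0]
contact_force: [-0.0, -0.8, -1.8]
opening: 0.615
```

```bash
python3 -m crank '[[1,0,0,0.1,0,0,0],[1,0,0,0,0,0,0]]'
python3 -m crank '[[1,0,0,0.1,0,0,0],[1,0,0,0,0,0,0]]'
```

```text
time: 24.25
eef_pos: [0.5037, -0.0332, 0.062]
tcp_rot: [0.998, 0.067, 0.0, 0.0]
contact_force: [-1.6, 1.0, 2.6]
opening: 0.618
time: 24.45
eef_pos: [0.5044, -0.0331, 0.0619]
tcp_rot: [0.998, 0.067, 0.001, -0.0]
contact_force: [-1.3, 3.0, 6.5]
opening: 0.617
```

```bash
python3 -m crank '[[-0.3,0,0,-0.1,0,0,0],[-0.42,0,0,0,0,0,0],[-0.42,0,0,0,0,0,0]]'
python3 - <<'E'
from h import *
d=snap('wrist','pics/wrist18.png'); print(get_state()['contact_force'])
E
```

```text
time: 24.75
eef_pos: [0.5032, -0.0333, 0.0612]
tcp_rot: [0.998, 0.067, -0.0, 0.0]
contact_force: [0.3, -0.2, 0.2]
opening: 0.709
[ 1.3779292  -0.69573318 -0.57130278]
```

View pics/wrist18.png

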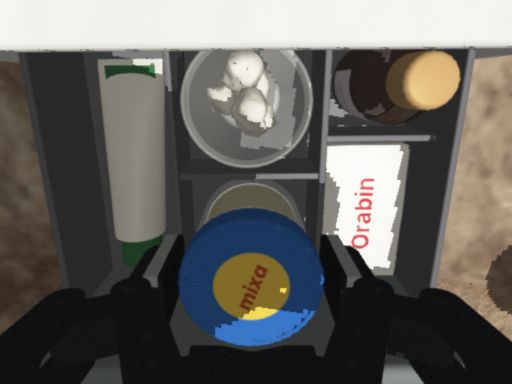

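Released, jar upright in its cell; rising slowly.

```bash
python3 -m crank '[[-0.42,0,0,-0.5,0,0,0],[-0.42,0,0,-1.5,0,0,0],[-0.42,0,0,-3,0,0,0],[-0.42,0,0,-4,0,0,0],[-0.42,0,0,-4,0,0,0]]'
python3 -m crank '[[-0.42,0,0,-2,0,0,0],[0,0,0,0,0,0,0],[0,0,0,0,0,0,0]]'
python3 - <<'E'
from h import *
d=snap('wrist','pics/wrist19.png');snap('scene','pics/scene19.png');print(delta([.42,-.0437,.2]))
im=cv2.imread('pics/scene19.png')[160:280,180:320]; cv2.imwrite('pics/z19.png',cv2.resize(im,None,fx=5,fy=5,interpolation=cv2.INTER_CUBIC))
E
```

```text
time: 25.3
eef_pos: [0.5027, -0.0331, 0.1924]
tcp_rot: [0.998, 0.067, -0.001, -0.0]
contact_force: [1.0, -0.6, 0.6]
opening: 0.709
time: 25.6
eef_pos: [0.503, -0.0332, 0.2111]
tcp_rot: [0.998, 0.067, 0.0, 0.0]
contact_force: [0.0, 0.2, -0.7]
opening: 0.498
(array([-8.27, -0.03,  0.95]), np.float64(7.68), array([ 0.5021, -0.033 ,  0.2092]))
```

View pics/wrist19.png

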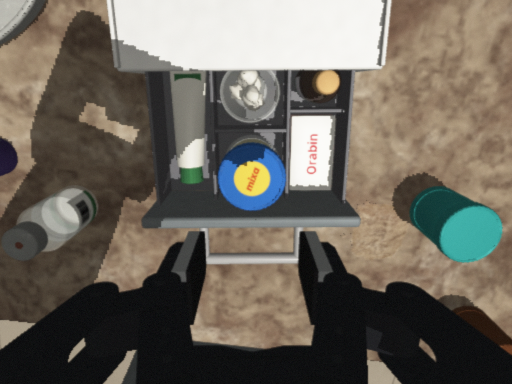

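View pics/z19.png

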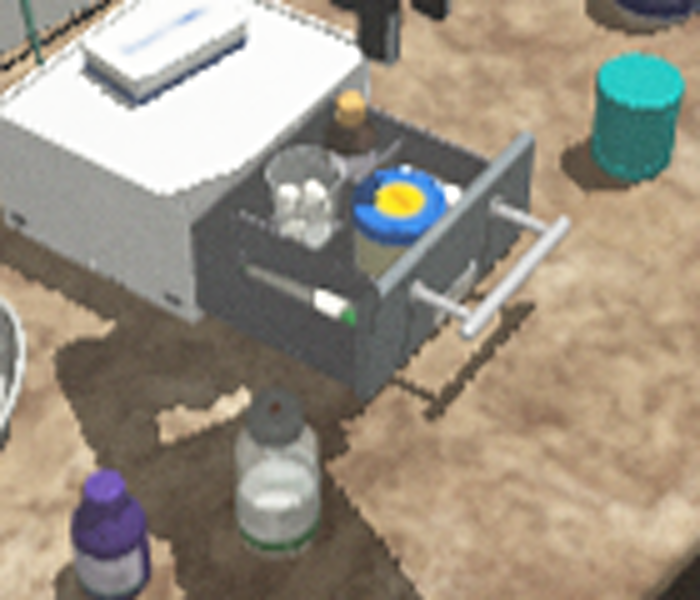

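```bash
python3 -m crank '[[0.3,0,0,0,0,0,-8.5],[0.3,0,0,0,0,0,-8.5],[0.3,0,0,0,0,0,-8.5],[0.3,0,0,0,0,0,-8.5],[0.3,0,0,0,0,0,-8.5]]'
python3 -m crank '[[0.3,0,0,0,0,0,-8.5],[0.3,0,0,0,0,0,-8.5],[0.3,0,0,0,0,0,-8.5],[0.3,0,0,0,0,0,-8.5],[0.3,0,0,0,0,0,-8.5]]'
python3 -m crank '[[0.3,0,-2,0,0,0,-5],[0.3,0,-3,0,0,0,0],[0.3,0,-2,0,0,0,0],[0.3,0,-1,2,0,0,0],[0.3,0,0,3,0,0,0]]'
python3 -m crank '[[0.3,0,0,0,0,0,0],[0.3,0,0,0,0,0,0],[0.3,0,0,0,0,0,0]]'
python3 - <<'E'
from h import *
d=snap('wrist','pics/wrist20.png');print(delta([.4233,-.045,.067]))
E
```

```text
time: 26.2
eef_pos: [0.5021, -0.0329, 0.2089]
tcp_rot: [0.904, 0.427, -0.002, -0.001]
contact_force: [0.1, 0.4, -0.6]
opening: 0.349
time: 26.7
eef_pos: [0.5021, -0.033, 0.2089]
tcp_rot: [0.688, 0.726, -0.001, -0.002]
contact_force: [0.1, 0.4, 0.3]
opening: 0.347
time: 27.2
eef_pos: [0.4231, -0.0423, 0.1607]
tcp_rot: [0.658, 0.753, 0.0, 0.001]
contact_force: [0.5, -0.6, -0.3]
opening: 0.351
time: 27.5
eef_pos: [0.4245, -0.0423, 0.1621]
tcp_rot: [0.658, 0.753, 0.0, 0.0]
contact_force: [0.8, 0.3, 0.7]
opening: 0.348
(array([-0.23, -0.19,  9.55]), np.float64(97.69), array([ 0.4247, -0.0424,  0.1625]))
```

View pics/wrist20.png

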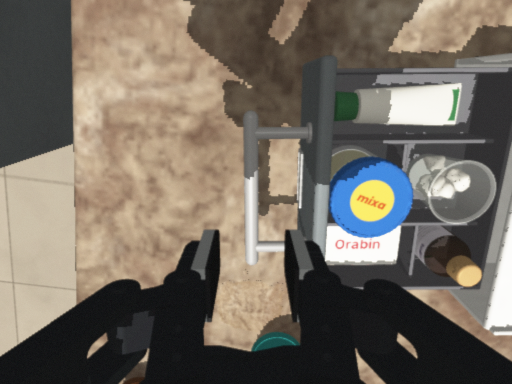

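```bash
python3 -m crank '[[0.3,-0.1,-0.1,3,0,0,0],[0.3,-0.1,0,3,0,0,0],[0.3,0,0,2.5,0,0,0],[0.3,0,0,1,0,0,0],[0.3,0,0,0,0,0,0]]'
python3 -m crank '[[0.3,0,0,0,0,0,0],[0.7,0,0,0,0,0,0],[1,0,0,0,0,0,0],[1,0,0,0,0,0,0],[1,0,0,0,0,0,0]]' 40
python3 -m crank '[[1,0,0.5,0,0,0,0],[1,0,1,0,0,0,0],[1,0,1.2,0,0,0,0],[1,0,1.2,0,0,0,0],[1,0,1.2,0,0,0,0]]'
```

```text
time: 28.05
eef_pos: [0.4228, -0.0441, 0.0658]
tcp_rot: [0.658, 0.753, -0.0, -0.001]
contact_force: [-0.3, 0.2, 0.9]
opening: 0.35
time: 28.55
eef_pos: [0.4243, -0.0447, 0.068]
tcp_rot: [0.658, 0.753, 0.001, 0.001]
contact_force: [-1.2, 0.7, 7.0]
opening: 0.097
time: 29.05
eef_pos: [0.4749, -0.0375, 0.068]
tcp_rot: [0.658, 0.753, 0.0, 0.001]
contact_force: [-1.8, 0.6, 7.2]
opening: 0.095
```

```bash
python3 -m crank '[[1,0,1.2,0,0,0,0],[1,0,1.2,0,0,0,0],[1,0,1.2,0,0,0,0],[1,0,1,0,0,0,0],[1,0,0.6,0,0,0,0]]'
python3 -m crank '[[1,0,0.3,0,0,0,0],[1,0,0.2,0,0,0,0],[1,0,0.1,0,0,0,0],[1,0,0,0,0,0,0]]'
```

```text
time: 29.55
eef_pos: [0.5266, -0.0302, 0.068]
tcp_rot: [0.658, 0.753, 0.001, 0.001]
contact_force: [-2.2, 1.6, 7.0]
opening: 0.096
time: 29.95
eef_pos: [0.5323, -0.0294, 0.068]
tcp_rot: [0.658, 0.753, 0.001, 0.001]
contact_force: [-1.4, 2.1, 6.7]
opening: 0.097
```

```bash
python3 -m crank '[[1,0,0.2,0,0,0,0],[1,0,0,0,0,0,0]]'; python3 -m crank '[[1,0,0.2,0,0,0,0],[1,0,0,0,0,0,0]]'
```

```text
time: 30.15
eef_pos: [0.5342, -0.0291, 0.068]
tcp_rot: [0.658, 0.753, 0.001, 0.001]
contact_force: [-0.7, 3.0, 5.9]
opening: 0.093
time: 30.35
eef_pos: [0.5347, -0.0291, 0.068]
tcp_rot: [0.658, 0.753, -0.001, -0.001]
contact_force: [-5.7, 0.8, 9.6]
opening: 0.094
```

```bash
python3 -m crank '[[1,0,0.2,0,0,0,0],[1,0,0,0,0,0,0]]'; python3 -m crank '[[0.7,0,-0.3,0,0,0,0],[0.3,0,0,0,0,0,0],[0.3,0,0,0,0,0,0]]'
python3 -m crank '[[0.3,0,0,-1,0,0,0],[0.3,0,0,-3,0,0,0],[0.3,0,0,-4,0,0,0],[0.3,0,-1,-4,0,0,0],[0.3,0,-2,-3,0,0,0]]'
python3 -m crank '[[0.3,0,0,0,0,0,0],[0.3,0,0,0,0,0,0]]'
python3 - <<'E'
from h import *
d=snap('wrist','pics/wrist21.png');snap('scene','pics/scene21.png');snap('side','pics/side21.png');print(get_state()['eef_pos'])
im=cv2.imread('pics/scene21.png')[130:290,150:350]; cv2.imwrite('pics/z21.png',cv2.resize(im,None,fx=4,fy=3.7,interpolation=cv2.INTER_CUBIC))
for n in('scene','side'):
    D=read_camera(n)
    for a in place_of('drawer_handle',n)[:1]: print(n,a['p'],atz(D,a['location'],.06))
E
```

```text
time: 30.55
eef_pos: [0.5348, -0.029, 0.0679]
tcp_rot: [0.658, 0.753, -0.003, -0.003]
contact_force: [-11.1, 0.2, 15.6]
opening: 0.095
time: 30.85
eef_pos: [0.5341, -0.0293, 0.0663]
tcp_rot: [0.658, 0.753, 0.0, 0.0]
contact_force: [-0.0, -0.4, -0.5]
opening: 0.351
time: 31.35
eef_pos: [0.5057, -0.0336, 0.2202]
tcp_rot: [0.658, 0.753, 0.001, 0.002]
contact_force: [-0.1, -0.4, 1.3]
opening: 0.347
time: 31.55
eef_pos: [0.5047, -0.0334, 0.2175]
tcp_rot: [0.658, 0.753, 0.001, 0.001]
contact_force: [-0.4, -0.3, -0.2]
opening: 0.351
[ 0.50374256 -0.03307029  0.21461265]
scene 0.68 [ 0.53221088 -0.03431555  0.06      ]
side 0.75 [ 0.5399238 -0.0356935  0.06     ]
```

View pics/wrist21.png

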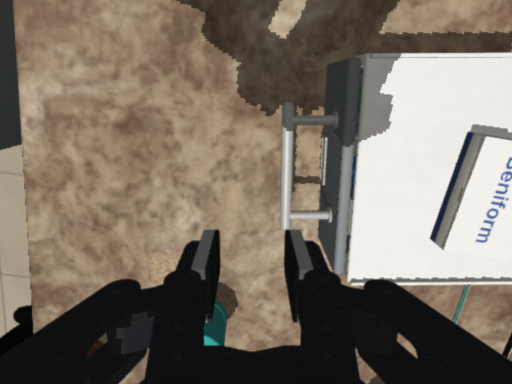

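View pics/z21.png

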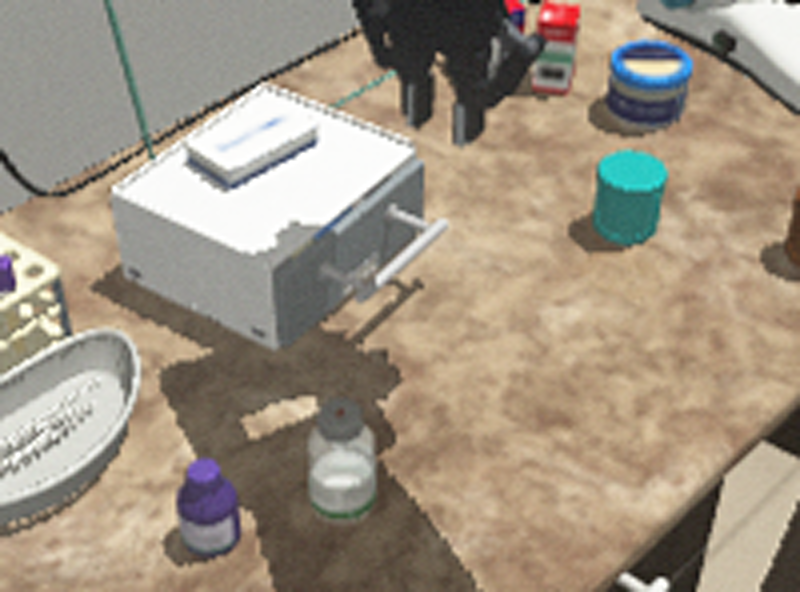

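View pics/side21.png

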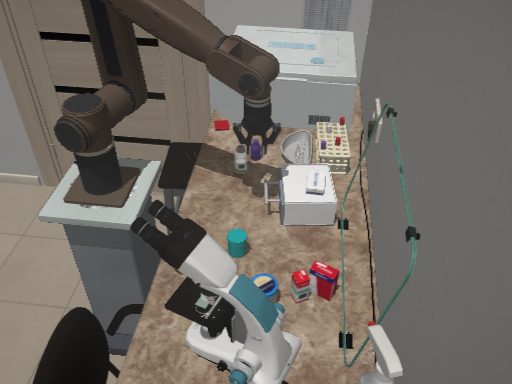

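Run:
```python
from h import *
a=cv2.imread('pics/side0.png')[165:230,255:345]; b=cv2.imread('pics/side21.png')[165:230,255:345]
for n,(x,y) in {'handle':(262,172),'cab':(290,165)}.items(): pass
o=np.vstack([a,b]); cv2.imwrite('pics/cmp.png',cv2.resize(o,None,fx=6,fy=4.5,interpolation=cv2.INTER_CUBIC)[:600])
# phase-correlate handle strip and cabinet strip
A=cv2.cvtColor(cv2.imread('pics/side0.png'),cv2.COLOR_BGR2GRAY).astype(np.float32);B=cv2.cvtColor(cv2.imread('pics/side21.png'),cv2.COLOR_BGR2GRAY).astype(np.float32)
for r in (180,186,192,198): print(r,A[r,258:284].astype(int),'\n   ',B[r,258:284].astype(int))
```

```text
180 [149 150 156 164 168 159 154 172 152 138 156 157 160 158 154 145 140 133
 124 113 109 108 135 122 156 225] 
    [ 84  85  89 126 171 153 104  95 105 136 138  88  90  89  86  83  81  78
  75  75  78 100 137 125 159 229]
186 [133 130 132 136 139 131 134 170 161 137 141 141 139 136 136 135 128 127
 121  95  72  98 131 133 119 155] 
    [ 76  76  76  78  79  81 124 175 161 111  81  83  81  79  79  79  75  75
  76  73  73 101 136 137 121 160]
192 [128 130 134 132 125 126 140 165 169 134  74  97 129 127 127 132 136 138
 140 128  78  78 100 132 125 137] 
    [ 75  76  77  76  74  75 114 168 173 137  75  76  77  76  76  78  79  81
  83  81  80  77 103 134 128 143]
198 [ 90 122 123 120 122 123 127 150 172 146  92 100 128 122 119 119 117 115
 115 123 133 121 123 129 135 120] 
    [124 125 124 122 123 125 130 155 176 149  93 102 130 123 121 120 120 118
 118 126 136 124 125 132 139 125]
```

View pics/cmp.png

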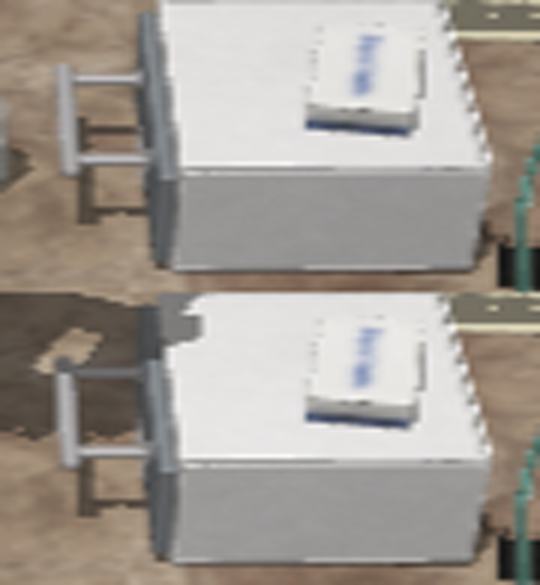

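```bash
python3 -c "
from plant import *
print(get_state()['time'],get_state()['contact_force']); print(sign_off())"
```

```text
31.9 [ 0.19060819 -0.07472578 -0.3332567 ]
the job is handed in; nothing more can be done
None
```

The job is done and handed in at 31.9 s. I stood the vial upright on the worktop at about (0.43, 0.14) and pulled the drawer open about 111 mm by its handle. I then set the yellow jar down in its compartment, released it once the force showed it resting on the floor, and pushed the drawer shut against its stop.

- **Drawer:** in the side camera, the handle and drawer front line up with the starting picture to well under a pixel. The network's handle positions were less tight: its scene and side readings differed by about 8 mm in x, around the expected 0.534.
- **Jar:** it stood upright and centred when I released it. I could not see it again once the drawer was shut.
- **Other objects:** the vial and the bystanders visible in the last pictures were standing where they should be. The bottle and cup in the drawer stood in their places at the last view before it was shut.
- **Forces:** the largest wrist force I read was about 19 N, while pressing the drawer shut. The gripper was clear of everything at the end.

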